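# Put the blade box away in the double-latched instrument case

### The arm

A 7-joint arm with a two-finger parallel gripper is mounted at the origin on the work surface. World frame = base frame: x ahead of the robot, y to its left, z up, the work surface at z = 0. Lengths are in m, angles in rad, forces in N, time in s.
With the tool pointing down it reaches from about 0.425 to 0.925 m from the base axis. Payload 6.8 kg.
Tool frame: the origin (TCP) lies on the centre line of the jaws, within the pads' length; the fingertips stand 14 mm ahead of it and the grasp point (between the pads) lies 5 mm behind it; z points along the fingers, y is the line along which they close (so a half turn about z gives the same grasp; the last joint's range is limited). The gripper opens to 85 mm and grips with 20 to 120 N. Pads are 22 mm wide; open, the fingers measure 114 mm over their backs; the gripper's body (76 mm by 85 mm) begins 54 mm behind the grasp point. The pads swing forward as they close: fully open they stand 13 mm farther back than shut.
Start: joints at [1.175, 0.477, 0.022, 1.555, -0.011, 1.109, -0.083], TCP at [0.192, -0.647, 0.245] pointing down, gripper open.
Joint ranges: [-2.96, 2.96], [-0.34, 2.1], [-1.41, 1.46], [0.24, 2.44], [-1.37, 4.51], [0.17, 1.92], [-2.96, 2.96]. Speed limits (rad/s): [2.39, 2.39, 3.14, 3.14, 3.14, 3.14, 3.14].

### API

Orientations are given as a unit quaternion [w, x, y, z].
In Python, from station import bot gives the robot as it stands. The module is installed in compiled form; this text tells all that it offers.
- The arm moves only by the tool drive_tool, never from a script. Its argument "commands" is a list of rows, each an object with "hand": the opening, from 0 (shut) to 1 (fully open); "translation": the shift along the world's x, y, z in mm, a list of three; "angular": the turn, a rotation vector about the world's x, y, z in rad, a list of three. In form: [{"hand": hand, "translation": [tx, ty, tz], "angular": [ax, ay, az]}, ...]. A call has 1 to 12 rows; each row is the pose to reach, as a shift and turn from the pose commanded when the call began; what a row does not reach only later rows make up. A row lasts 1/8 s, in which the tool goes at most 62.5 mm and 10.7 degrees, less where a joint would pass 70% of its speed; a pose out of reach is approached as far as the arm can. A call with a gripper value outside its range is refused whole. The fingers move at their own pace and stop on an object; "force" is the grip in N (left out, the last holds). Time passes only in rows, so rows that repeat a pose let the fingers close. It gives the time, the measured TCP pose, the force, the opening and the grip force at its end, in the units of the state.
- bot.get_obs(): the state, without advancing time (a new reading comes with each control period).
- bot.read_camera(name): name is "side" or "top"; returns the picture (400x640x3 uint8, red, green, blue); there is no depth.
- bot.camera_model(name): a dict with "fx", "fy", "cx", "cy" (pixels), "view" (4x4, takes a point from world to camera coordinates). Camera axes: x right, y up, looking along -z (the intrinsics and any distortion apply to the point x, -y, -z); pixel columns grow to the right and rows downward; lengths in m; the calibration is good to about 2 mm. A picture is of the moment at which its call begins. camera_model takes no time and is no camera call.
- bot.hand_in(): hands the job in; it is judged then, once.
Trained networks look in the newest picture that a camera, given by its name, has taken for a name from the list of things; names that differ only in an ending like _2 or _b are one class to them, and where a whole thing is asked for, a point or a joint stands for the part that bears it (a point fixed in the world has none). Each returns a list of dicts, best first, with "score" (0 to 1); they miss things now and then, are a little off and sometimes report something else, mostly with a low value. They report only what shows in the picture. A call takes as long as a camera call. They do not tell look-alikes from the thing itself.
- bot.find_in(camera, query): "position" ([column, row] in pixels, amid what is visible of it).
- bot.outline_of(camera, query): "pixels" (400x640 bool, what is visible of it) and "position" ([column, row] in pixels, amid what is visible of it).
The state is a dict: "t": time; "q": joint angles; "joint_vel": joint speeds; "joint_torque": joint torques, N m; "eef_pos": TCP position; "tool_rot": TCP orientation; "contact_force": force on the tool from outside, world axes, zero at the start; "torque": the same for the moment, N m; "gripper_width": opening from 0.0 (shut) to 1.0 (fully open); "grasp_force": force on a finger pad.
Only numpy, scipy, OpenCV 4.12 (cv2) and the standard library are available. Lean on these libraries where they do the work, as an engineer would, in place of code of your own. Each camera call takes 0.05 s, during which the arm holds its last target. There are 200 camera calls.

### The job

Put the scalpel-blade box away in the instrument case: draw the bolt, lift the lid a little, push in the hidden catch under its front hood, and swing the lid right up so that it stays open. Then set the box gently, without dropping it, flat on the floor of its fitted pocket; it leaves its rack held by the ends but fits the pocket only held by the long sides, so put it down on the table in between. Leave the other things on the table where they are.

Things in the scene. Friction and masses are not known exactly. Their poses are not given: they have to be found in the camera images.
- case: Fixed grey case, 180 (x) x 260 (y) x 75 mm high, with a 10 mm lid (its top 85.5 mm up). Origin: centre of the underside. Front = its -x, looking roughly to the robot's right; hinge along the upper +x edge. On the +y side a staple (x -60, y 132 to 142, 109 mm high) holds the bolt. A hood on the lid's front (x -116 to -90, y -123 to -27, z 24 to 85, lid shut) hides the catch.
- hinge (a point): Point on the lid's hinge axis, middle of it, at case x 90, y 0, z 75.5 mm; fixed to the case. The axis runs along the case's y.
- handle (a point): Middle of the lid's steel handle bar: round, 12 mm thick, 90 mm long along the case's y between two 10 mm posts; at case x -60, y -30, z 119.5 mm with the lid shut, 34 mm above the lid's top; 150 mm in front of and 44 mm above the hinge axis. Moves with the lid. Pinch it across; it can turn between the fingers as the lid swings.
- bolt_knob (a point): Top of the bolt's upright steel knob (12 mm shank, 18 mm head), 42 mm above the lid's top; at case x -60, y 75 mm (bolt 0, lid shut); rides on the lid. Bolt guides beside it stand 16 mm above the lid's top. Room for shut fingers on its +y side, 48 mm between knob and staple.
- bolt (a joint): Draw bolt on the lid, m. 0 = shot through the staple on the case's +y side; grows as the knob is slid along the case's -y, to 0.030 at the stop. The staple is clear from 0.016. It stays where left and takes about 3 N.
- lid (a joint): Lid angle, rad. 0 = shut, grows as the front rises, at most 1.85; about 1.57 is upright. Stiff hinge: stays where it is left; about 6 N at the handle moves it. With the bolt drawn it rises to about 0.33 and then stops against the hidden catch.
- catch (a joint): Hidden catch, m. 0 = holding the lid; grows as the plate is pushed into the case (case +x), to 0.012 at the stop; the lid is free from 0.008. It stays where left and takes about 3 N.
- catch_plate (a point): Centre of the outer face of the catch's upright push plate (36 mm along y, 26 mm high), at case x -105, y -75, z 34 mm, facing case -x. The hood encloses it while the lid is shut; at lid angle 0.33 the hood's lower edge is 93 mm above the table at case x -121: reach in below it with shut fingers tilted 45 degrees, from the front and above.
- pocket (a point): Centre of the floor of the fitted pocket inside the case (case x 5, y 60, z 6 mm). Bay 70 mm along case x, 44 mm along y. Beside each long side is a finger well, 42 mm long in x, reaching 49 mm from the centre in y. The blocks round it stand 50 mm above its floor, the case's rim 69 mm; no room for fingers at the short ends.
- blade_box: Loose grey plastic box, 62 (x) x 36 (y) x 32 (z) mm, about 0.12 kg. Origin: centre of its underside. Either end first will do in the pocket.
- rack: Fixed wooden rack where the box starts, its axes as the box's. Origin: centre of the underside. Base 78 x 60 x 4 mm, the box stands on it; two walls 52 mm long, up to 52 mm high, along the box's long sides, 4 mm clear; 8 mm high lips at 34 to 37 mm from the centre in x. The box's ends stand 5 mm past the walls and can be taken from above.
- pot_a: Bystander: specimen pot with yellow lid, 40 mm across, 62 mm high. Origin: centre of underside.
- pot_b: Bystander: pot like pot_a.
- pot_c: Bystander: pot like pot_a.
- tape: Bystander: roll of tape lying flat, 88 mm across, 22 mm high. Origin: centre of underside.
- spare_lid: Bystander: spare yellow pot lid, 44 mm across, 11 mm high. Origin: centre of underside.
- forceps: Bystander: steel forceps lying along their x, 125 mm long, 10 mm wide, 6 mm high. Origin: middle of underside.
- petri: Bystander: closed glass dish, 60 mm across, 14 mm high. Origin: centre of underside.
There are look-alikes about, which are no part of the job. There is more than one size of the blade_box; the job needs the middle-sized.

How it is judged:
On the way, in this order (a step that is already met when the one before it is completed fails the run):
1. the bolt is drawn out of the staple while the lid is still shut (value of joint bolt above 0.016 m and value of joint lid below 0.06 rad), for 0.1 s.
2. the lid is lifted a little, to the hidden catch (value of joint lid above 0.17 rad and value of joint catch below 0.006 m), for 0.2 s.
3. the hidden catch is pushed in while the lid is ajar (value of joint catch above 0.008 m and value of joint lid below 0.45 rad), for 0.1 s.
4. the lid is swung right up (value of joint lid above 1.3 rad), for 0.2 s.
At the end, for the whole second after the job is handed in: The blade box lies flat on the pocket's floor (bottom within 3 mm of it, within 7 mm of the pocket's centre each way, tilted less than 0.08 rad, lid side up), at rest, and the case's lid stays open beyond 1.3 rad (value of joint lid above 1.3 rad and x of blade_box in the frame of pocket between -0.007 and 0.007 m and y of blade_box in the frame of pocket between -0.007 and 0.007 m and z of blade_box in the frame of pocket below 0.003 m and angle between blade_box's own z axis and vertical below 0.08 rad and linear speed of blade_box below 0.01 m/s); the robot touches nothing.
It fails at once if the blade box is dropped: it moves faster than 0.45 m/s (a fall of 10 mm) with no finger on it (linear speed of blade_box above 0.45 m/s and contact force between the fingers and blade_box below 0.05 N).
It fails at once if a bystander is moved by more than 30 mm (distance of any of pot_a, pot_b, pot_c, tape, spare_lid, forceps, petri from where it was at the start of the episode above 0.03 m).
It also fails if it takes over 72 s, if anything falls off the work surface, if the arm or the gripper's body presses on something with over 40 N, if the wrist force passes 120 N, or if a joint passes its speed limit or range.

## Working session

There is one attempt and no reset: what is moved stays moved. The work goes in short steps, Python scripts to look and compute and a tool call to move; the robot and the scene stay as the last step left them, time stands still between calls to the robot, and variables do not carry over. Pictures are saved under pics/ and viewed, at most 10 in all, crops included, and the job is handed in when it is done.

Besides the shell and the picture viewer there is one more tool, called after "Request:" by a JSON object that holds its "fn" and its "kwargs", one argument or row to a line. drive_tool: Moves the arm, as the interface text tells. Its arguments: {"type":"object","properties":{"commands":{"type":"array","items":{"type":"object","properties":{"hand":{"type":"number"},"translation":{"type":"array","items":{"type":"number"}},"angular":{"type":"array","items":{"type":"number"}}}}},"force":{"type":"number"}},"required":["commands"]}

```bash
mkdir -p pics; python3 - <<'E'
from station import bot
import cv2,numpy as np
for c in("top","side"):
    im=bot.read_camera(c); cv2.imwrite(f"pics/{c}0.png",cv2.cvtColor(im,cv2.COLOR_RGB2BGR))
    m=bot.camera_model(c); print(c,{k:(np.round(v,4).tolist() if k=='view' else v) for k,v in m.items()})
    for q in("handle","bolt_knob","case","blade_box","rack","catch_plate","tape","forceps"):
        print(q,[(np.round(d["position"]).tolist(),round(d["score"],2)) for d in bot.find_in(c,q)])
o=bot.get_obs();print(o["t"],o["tool_rot"],o["eef_pos"])
E
```

```text
top {'fx': 432.4090917729021, 'fy': 432.4090917729021, 'cx': 317.56743356043756, 'cy': 201.1997709222242, 'view': [[0.0182, -0.9997, -0.016, -0.1048], [0.9806, 0.0147, 0.1953, -0.544], [-0.195, -0.0193, 0.9806, -1.1552], [0.0, 0.0, 0.0, 1.0]]}
handle [([231.0, 193.0], 0.9)]
bolt_knob [([246.0, 218.0], 0.73)]
case [([233.0, 195.0], 0.72), ([390.0, 256.0], 0.31)]
blade_box [([376.0, 208.0], 0.77), ([456.0, 248.0], 0.61), ([423.0, 225.0], 0.6), ([226.0, 195.0], 0.4), ([365.0, 252.0], 0.21)]
rack [([361.0, 207.0], 0.77), ([364.0, 254.0], 0.52), ([229.0, 194.0], 0.39)]
catch_plate [([361.0, 206.0], 0.62)]
tape [([442.0, 167.0], 0.85)]
forceps [([322.0, 167.0], 0.34)]
side {'fx': 519.8924760850305, 'fy': 519.8924760850305, 'cx': 330.97300121821655, 'cy': 197.07083284567352, 'view': [[0.9514, -0.3079, -0.0087, -0.5453], [0.2022, 0.603, 0.7717, -0.1199], [-0.2323, -0.736, 0.6359, -1.3116], [0.0, 0.0, 0.0, 1.0]]}
handle [([319.0, 155.0], 0.76)]
bolt_knob [([288.0, 158.0], 0.47), ([297.0, 286.0], 0.38), ([291.0, 269.0], 0.16)]
case [([309.0, 159.0], 0.84)]
blade_box [([338.0, 358.0], 0.87), ([348.0, 311.0], 0.62), ([351.0, 258.0], 0.51), ([291.0, 234.0], 0.5), ([391.0, 226.0], 0.45)]
rack [([347.0, 265.0], 0.79), ([318.0, 153.0], 0.64), ([287.0, 154.0], 0.43)]
catch_plate []
tape [([428.0, 300.0], 0.6)]
forceps [([408.0, 260.0], 0.71), ([305.0, 159.0], 0.56)]
0.9 [-5.52689862e-06  9.89666099e-01  1.43391116e-01 -6.09533952e-06] [ 0.1916018  -0.64724211  0.24530743]
```

View pics/top0.png

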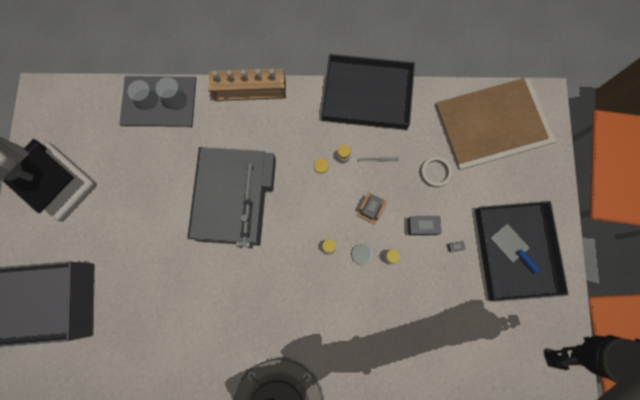

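View pics/side0.png

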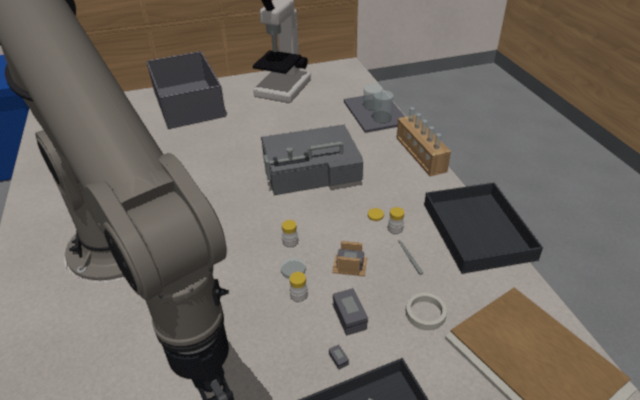

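```bash
cat > h.py <<'E'
import numpy as np,cv2
from station import bot
M={c:bot.camera_model(c) for c in("top","side")}
def proj(c,P):
    m=M[c];P=np.atleast_2d(P);q=P@m["view"][:3,:3].T+m["view"][:3,3]
    return np.c_[m["cx"]+m["fx"]*q[:,0]/-q[:,2], m["cy"]-m["fy"]*q[:,1]/-q[:,2]]
def unproj(c,uv,z):
    m=M[c];R=np.array(m["view"])[:3,:3];t=np.array(m["view"])[:3,3]
    d=R.T@np.array([(uv[0]-m["cx"])/m["fx"],-(uv[1]-m["cy"])/m["fy"],-1]);o=-R.T@t
    return o+d*(z-o[2])/d[2]
def tri(uvt,uvs):
    A=[];b=[]
    for c,uv in(("top",uvt),("side",uvs)):
        R=M[c]["view"][:3,:3];t=M[c]["view"][:3,3];d=R.T@np.array([(uv[0]-M[c]["cx"])/M[c]["fx"],-(uv[1]-M[c]["cy"])/M[c]["fy"],-1]);d/=np.linalg.norm(d)
        P=np.eye(3)-np.outer(d,d);A.append(P);b.append(P@(-R.T@t))
    return np.linalg.lstsq(np.vstack(A),np.hstack(b),rcond=None)[0]
def place(p,L):  # p=x,y,yaw
    c,s=np.cos(p[2]),np.sin(p[2]);L=np.atleast_2d(L)
    return np.c_[p[0]+c*L[:,0]-s*L[:,1],p[1]+s*L[:,0]+c*L[:,1],L[:,2]]
def crop(c,x0,y0,w,h,k):
    im=cv2.cvtColor(bot.read_camera(c),cv2.COLOR_RGB2BGR)[y0:y0+h,x0:x0+w]
    im=cv2.resize(im,None,fx=k,fy=k,interpolation=cv2.INTER_CUBIC)
    for i in range(0,w,10):
        cv2.line(im,(i*k,0),(i*k,5),(0,0,255),1);cv2.putText(im,str(x0+i),(i*k,15),0,.33,(0,255,255),1)
    for i in range(0,h,10):
        cv2.line(im,(0,i*k),(5,i*k),(0,0,255),1);cv2.putText(im,str(y0+i),(7,i*k+4),0,.33,(0,255,255),1)
    return im
def stack(a,b,name):
    H=max(a.shape[0],b.shape[0]);f=lambda i:cv2.copyMakeBorder(i,0,H-i.shape[0],0,0,0)
    cv2.imwrite(f"pics/{name}.png",np.hstack([f(a),f(b)]))
E
python3 - <<'E'
from h import *
stack(crop("top",182,140,98,112,4),crop("side",255,120,115,75,3),"case") if 0 else stack(crop("top",184,142,96,112,4),crop("side",260,122,102,72,4),"case")
stack(crop("top",345,180,55,55,7),crop("side",322,230,55,55,7),"rack")
# silhouettes fit
from scipy.optimize import minimize
for q in("case","rack"):
    masks={}
    for c in("top","side"):
        o=bot.outline_of(c,q)
        print(q,c,[(np.round(d["position"]).tolist(),round(d["score"],2),int(d["pixels"].sum())) for d in o])
        np.save(f"{q}_{c}.npy",np.array([d["pixels"] for d in o]))
E
```

```text
case top [([231.0, 196.0], 0.69, 7141)]
case side [([308.0, 161.0], 0.82, 5586), ([316.0, 155.0], 0.71, 4066)]
rack top [([361.0, 208.0], 0.75, 325), ([360.0, 255.0], 0.21, 370)]
rack side [([345.0, 264.0], 0.8, 719)]
```

View pics/case.png

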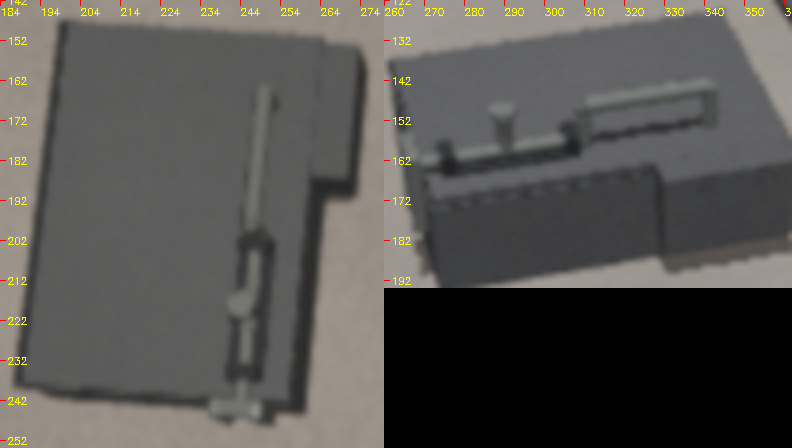

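View pics/rack.png

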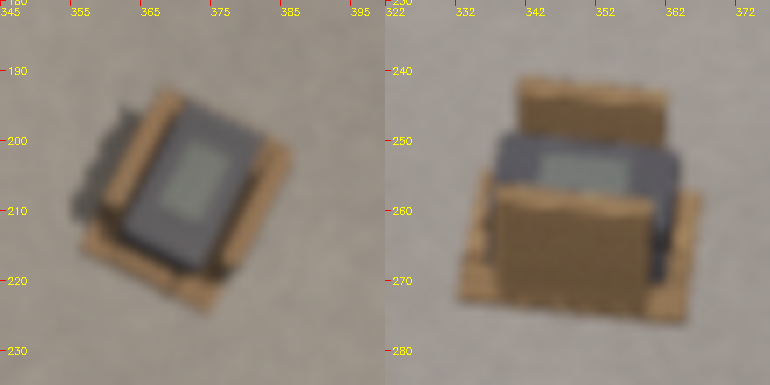

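The three boxes are at top-view pixels (373,206) in the rack, (424,225) large and loose, and (456,246) small and loose. The one in the rack is the job's box: it is middle-sized and fits between the walls, as the crop shows. Next I fit the poses.

```bash
cat > fit.py <<'E'
from h import *
from scipy.optimize import least_squares
def fit(obs,p0,off=False):
    def r(p):
        return np.concatenate([(proj(c,place(p,L))[0]-uv) for c,uv,L in obs])
    s=least_squares(r,p0,loss="soft_l1");return s.x,r(s.x).reshape(-1,2)
C=[("top",(199.5,147),(.09,-.13,.0855)),("top",(188.5,238),(.09,.13,.0855)),("top",(256.5,242.7),(-.09,.13,.0855)),
("top",(274.5,154),(-.116,-.123,.085)),("top",(244,217.7),(-.06,.075,.1275)),("top",(250.2,164),(-.06,-.075,.1255)),
("top",(243.2,244),(-.06,.137,.109)),
("side",(289.5,149),(-.06,.075,.1275)),("side",(270.2,172),(-.09,.13,.0855)),("side",(261.5,137.5),(.09,.13,.0855)),("side",(346,125.5),(.09,-.13,.0855)),
("side",(330.7,168.7),(-.116,-.027,.085)),("side",(331,189.5),(-.116,-.027,.024)),("side",(273.2,194),(-.09,.13,0)),("side",(342,143),(-.06,-.075,.1255)),("side",(311,147.2),(-.06,.015,.1255))]
R=[("top",(356.4,215.3),(-.039,.03,.004)),("top",(374.7,225),(-.039,-.03,.004)),("top",(373,206.1),(0,0,.036)),
("side",(350.6,254.6),(0,0,.036)),("side",(332.3,272.9),(-.039,-.03,.004)),("side",(364.9,276),(.039,-.03,.004)),("side",(367.4,258.1),(.039,.03,.004))]
if __name__=="__main__":
    for n,o,p0 in(("case",C,(.55,.2,-1.6)),("rack",R,(.55,-.1,-.53))):
        o_=[np.array(unproj(*o[0][:2],o[0][2][2]))]
        for cam in(None,"top","side"):
            oo=[x for x in o if cam in(None,x[0])]
            p,r=fit(oo,p0);print(n,cam,np.round(p,4),"rms",np.sqrt((r**2).mean()).round(2))
            if cam is None: print(np.round(r,1).tolist()); np.save(n+"_pose.npy",p)
    p=np.load("case_pose.npy")
    for n,L in dict(knob=(-.06,.075,.1275),handle=(-.06,-.03,.1195),plate=(-.105,-.075,.034),pocket=(.005,.06,.006),hinge=(.09,0,.0755)).items(): print(n,place(p,L)[0].round(4))
    for q,z in(("pot_a",.05),("tape",.02),("petri",.012),("spare_lid",.01),("forceps",.005)):
        print(q,[unproj("top",d["position"],z)[:2].round(3).tolist()+[round(d["score"],2)] for d in bot.find_in("top",q)])
E
python3 fit.py
```

```text
case None [0.5594 0.1471 1.5148] rms 1.43
[[2.7, -1.8], [1.5, -0.5], [0.1, -0.4], [0.6, -1.5], [0.8, 1.1], [0.7, -0.4], [0.3, -0.7], [-1.6, -0.2], [0.8, -1.2], [-0.7, -1.7], [-0.7, -2.1], [-1.0, -1.4], [-1.1, -4.5], [0.3, 1.4], [-0.8, -1.7], [-1.5, -1.1]]
case top [ 0.4214  0.0219 -1.3981] rms 78.35
case side [0.5601 0.1399 1.504 ] rms 1.11
rack None [ 0.5383 -0.2543 -0.4798] rms 0.69
[[0.7, -0.7], [1.0, -0.6], [0.8, -0.4], [-0.7, 0.4], [-0.7, -1.3], [-0.4, -0.4], [-0.1, -0.9]]
rack top [ 0.5367 -0.2519 -0.4789] rms 0.12
rack side [ 0.5385 -0.2565 -0.4631] rms 0.44
knob [0.4812 0.0914 0.1275]
handle [0.586  0.0855 0.1195]
plate [0.6284 0.038  0.034 ]
pocket [0.4998 0.1554 0.006 ]
hinge [0.5645 0.2369 0.0755]
pot_a [[0.565, 0.153, 0.74], [0.674, -0.17, 0.73], [0.392, -0.292, 0.65], [0.417, -0.131, 0.44]]
tape []
petri [[0.405, -0.225, 0.78]]
spare_lid [[0.656, -0.098, 0.71], [0.628, -0.415, 0.58], [0.404, -0.228, 0.39]]
forceps []
```

```bash
python3 - <<'E'
from fit import *
for cam in("top","side"):
    p,r=fit([x for x in C if x[0]==cam],(.56,.147,1.51));print(cam,p.round(4),r.round(1).tolist())
p=np.load("case_pose.npy")
o=bot.get_obs()
for n,L in dict(pre=(-.06,.108,.1215),end=(-.06,.066,.1215),handle=(-.06,-.03,.1145)).items():
    print(n,((place(p,L)[0]-o["eef_pos"])*1000).round(0))
E
```

```text
top [0.5575 0.1495 1.5228] [[1.4, -1.0], [0.9, 0.5], [-0.4, 0.1], [-0.6, -1.2], [0.1, 1.7], [-0.4, 0.1], [-0.2, -0.2]]
side [0.5601 0.1399 1.504 ] [[-1.0, 1.1], [1.2, 0.1], [0.2, -0.7], [0.7, -0.7], [-0.4, 0.2], [-0.5, -2.9], [0.7, 2.6], [0.1, -0.2], [-0.8, 0.3]]
pre [ 257.  740. -124.]
end [ 299.  738. -124.]
handle [ 394.  733. -131.]
```

Request:
{"fn": "drive_tool", "kwargs": {
  "commands": [
    {"hand": 0,"translation": [150,150,0],"angular": [0,0,-0.15]},
    {"hand": 0,"translation": [300,300,0],"angular": [0,0,-0.344]},
    {"hand": 0,"translation": [300,300,0],"angular": [0,0,-0.344]},
    {"hand": 0,"translation": [300,300,0],"angular": [0,0,-0.344]},
    {"hand": 0,"translation": [300,300,0],"angular": [0,0,-0.344]},
    {"hand": 0,"translation": [300,300,0],"angular": [0,0,-0.344]},
    {"hand": 0,"translation": [300,300,0],"angular": [0,0,-0.344]},
    {"hand": 0,"translation": [290,500,0],"angular": [0,0,-0.344]},
    {"hand": 0,"translation": [290,500,0],"angular": [0,0,-0.344]},
    {"hand": 0,"translation": [290,500,0],"angular": [0,0,-0.344]},
    {"hand": 0,"translation": [257,740,0],"angular": [0,0,-0.344]},
    {"hand": 0,"translation": [257,740,0],"angular": [0,0,-0.344]}
  ]
}}

```text
t: 3.05
eef_pos: [0.4654, -0.0342, 0.2457]
tool_rot: [0.0, 1.0, -0.028, 0.001]
contact_force: [0.7, -0.5, 0.0]
gripper_width: 0.003
grasp_force: 0.0
```

Request:
{"fn": "drive_tool", "kwargs": {
  "commands": [
    {"hand": 0,"translation": [0,0,0],"angular": [0,0,0]},
    {"hand": 0,"translation": [0,0,0],"angular": [0,0,0]},
    {"hand": 0,"translation": [0,0,0],"angular": [0,0,0]},
    {"hand": 0,"translation": [0,0,0],"angular": [0,0,0]}
  ]
}}

```text
t: 3.55
eef_pos: [0.4658, -0.0373, 0.2452]
tool_rot: [0.0, 1.0, -0.029, -0.0]
contact_force: [0.4, -0.0, 0.3]
gripper_width: -0.002
grasp_force: 0.0
```

Request:
{"fn": "drive_tool", "kwargs": {
  "commands": [
    {"hand": 0,"translation": [-17,60,0],"angular": [0,0,0]},
    {"hand": 0,"translation": [-17,110,0],"angular": [0,0,0]},
    {"hand": 0,"translation": [-17,130,0],"angular": [0,0,0]},
    {"hand": 0,"translation": [-17,130,-40],"angular": [0,0,0]},
    {"hand": 0,"translation": [-17,130,-85],"angular": [0,0,0]},
    {"hand": 0,"translation": [-17,130,-105],"angular": [0,0,0]},
    {"hand": 0,"translation": [-17,130,-124],"angular": [0,0,0]},
    {"hand": 0,"translation": [-17,130,-124],"angular": [0,0,0]}
  ]
}}

```text
t: 4.55
eef_pos: [0.448, 0.0931, 0.1202]
tool_rot: [0.0, 1.0, -0.029, -0.002]
contact_force: [-0.6, 1.0, -0.4]
gripper_width: 0.001
grasp_force: 0.0
```

```bash
python3 - <<'E'
from h import *
stack(crop("top",190,150,90,110,4),crop("side",255,110,105,85,4),"knob")
E
```

```text
(no output)
```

View pics/knob.png

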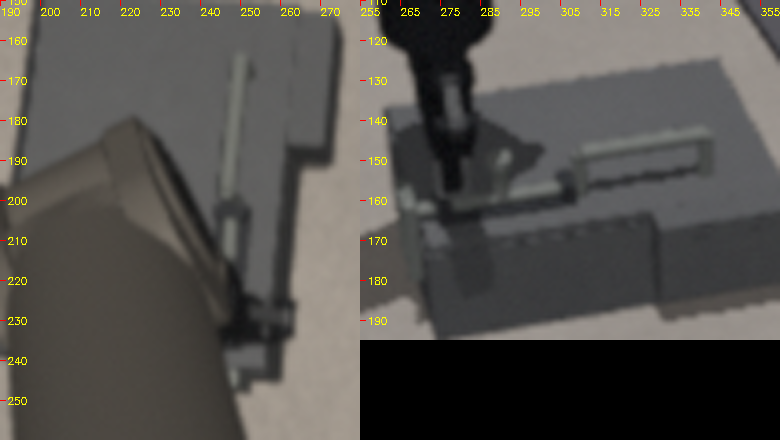

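The side view shows the shut fingertips at about (278,158), between the staple (267,163) and the knob (290,152). They are in the right place to push.

Request:
{"fn": "drive_tool", "kwargs": {
  "commands": [
    {"hand": 0,"translation": [10,-1,0],"angular": [0,0,0]},
    {"hand": 0,"translation": [17,-1,0],"angular": [0,0,0]},
    {"hand": 0,"translation": [24,-1,0],"angular": [0,0,0]},
    {"hand": 0,"translation": [31,-2,0],"angular": [0,0,0]},
    {"hand": 0,"translation": [37,-2,0],"angular": [0,0,0]},
    {"hand": 0,"translation": [41,-2,0],"angular": [0,0,0]},
    {"hand": 0,"translation": [41,-2,0],"angular": [0,0,0]}
  ]
}}

```text
t: 5.52
eef_pos: [0.4895, 0.0919, 0.1211]
tool_rot: [0.0, 1.0, -0.028, -0.001]
contact_force: [-3.5, -0.4, 1.1]
gripper_width: 0.003
grasp_force: 1.8
```

Request:
{"fn": "drive_tool", "kwargs": {
  "commands": [
    {"hand": 0,"translation": [3,0,0],"angular": [0,0,0]},
    {"hand": 0,"translation": [5,0,0],"angular": [0,0,0]}
  ]
}}

```text
t: 5.78
eef_pos: [0.4903, 0.0919, 0.1204]
tool_rot: [0.001, 1.0, -0.028, -0.004]
contact_force: [-18.5, 0.1, 13.3]
gripper_width: 0.001
grasp_force: 9.5
```

Request:
{"fn": "drive_tool", "kwargs": {
  "commands": [
    {"hand": 0,"translation": [-10,0,0],"angular": [0,0,0]},
    {"hand": 0,"translation": [-10,0,50],"angular": [0,0,0]},
    {"hand": 0.7,"translation": [20,-3,70],"angular": [0,0,0]},
    {"hand": 0.7,"translation": [80,-6,70],"angular": [0,0,0]},
    {"hand": 0.7,"translation": [92,-6,70],"angular": [0,0,0]},
    {"hand": 0.7,"translation": [92,-6,70],"angular": [0,0,0]},
    {"hand": 0.7,"translation": [92,-6,30],"angular": [0,0,0]},
    {"hand": 0.7,"translation": [92,-6,0],"angular": [0,0,0]},
    {"hand": 0.7,"translation": [92,-6,-6],"angular": [0,0,0]},
    {"hand": 0.7,"translation": [92,-6,-6],"angular": [0,0,0]}
  ]
}}

```text
t: 7.02
eef_pos: [0.5863, 0.0862, 0.1158]
tool_rot: [-0.0, 1.0, -0.028, -0.0]
contact_force: [-0.2, -0.2, 0.7]
gripper_width: 0.699
grasp_force: 0.0
```

Request:
{"fn": "drive_tool", "kwargs": {
  "commands": [
    {"hand": 0.3,"translation": [0,0,0],"angular": [0,0,0]},
    {"hand": 0,"translation": [0,0,0],"angular": [0,0,0]},
    {"hand": 0,"translation": [0,0,0],"angular": [0,0,0]},
    {"hand": 0,"translation": [0,0,0],"angular": [0,0,0]},
    {"hand": 0,"translation": [0,0,0],"angular": [0,0,0]}
  ],
  "force": 25
}}

```text
t: 7.65
eef_pos: [0.5875, 0.0895, 0.1165]
tool_rot: [-0.002, 1.0, -0.027, 0.001]
contact_force: [-0.0, 6.6, 1.9]
gripper_width: 0.128
grasp_force: 25.4
```

Request:
{"fn": "drive_tool", "kwargs": {
  "commands": [
    {"hand": 0,"translation": [0,7,9],"angular": [-0.05,0,0]},
    {"hand": 0,"translation": [0,9,16],"angular": [-0.1,0,0]},
    {"hand": 0,"translation": [0,12,24],"angular": [-0.15,0,0]},
    {"hand": 0,"translation": [0,16,30],"angular": [-0.2,0.01,0]},
    {"hand": 0,"translation": [0,19,36],"angular": [-0.2,0.01,0]},
    {"hand": 0,"translation": [0,23,42],"angular": [-0.2,0.01,0]},
    {"hand": 0,"translation": [0,23,42],"angular": [-0.2,0.01,0]},
    {"hand": 0,"translation": [0,23,42],"angular": [-0.2,0.01,0]}
  ]
}}

```text
t: 8.65
eef_pos: [0.5883, 0.1078, 0.1581]
tool_rot: [0.1, 0.995, -0.028, -0.001]
contact_force: [4.7, -3.7, -1.0]
gripper_width: 0.129
grasp_force: 25.8
```

Request:
{"fn": "drive_tool", "kwargs": {
  "commands": [
    {"hand": 0,"translation": [0,4,4],"angular": [0,0,0]},
    {"hand": 0,"translation": [0,4,4],"angular": [0,0,0]},
    {"hand": 0.5,"translation": [0,3,3],"angular": [0,0,0]},
    {"hand": 0.6,"translation": [0,3,3],"angular": [0,0,0]},
    {"hand": 0.6,"translation": [0,3,3],"angular": [0,0,0]},
    {"hand": 0.6,"translation": [0,15,63],"angular": [0,0,0]},
    {"hand": 0,"translation": [0,20,100],"angular": [0,0,0]},
    {"hand": 0,"translation": [0,20,100],"angular": [0.1,0,0]}
  ]
}}

```text
t: 9.65
eef_pos: [0.5878, 0.1335, 0.2608]
tool_rot: [0.047, 0.999, -0.025, -0.001]
contact_force: [-0.4, -0.1, -1.2]
gripper_width: 0.179
grasp_force: 0.0
```

```bash
python3 - <<'E'
from h import *
o=bot.get_obs();print(o["t"],o["eef_pos"].round(4),o["tool_rot"].round(3),o["q"].round(2))
for c in("side","top"):
    bot.read_camera(c);print([(d["position"],d["score"]) for d in bot.find_in(c,"handle")[:2]])
P=(.558,.151,1.523)
for th in(0,.2,.25,.3,.33):
    L=(.09-.15*np.cos(th)+.044*np.sin(th),-.03,.0755+.044*np.cos(th)+.15*np.sin(th));print(th,proj("side",place(P,L)).round(1),proj("top",place(P,L)).round(1))
E
```

```text
9.65 [0.5878 0.1335 0.2608] [ 0.047  0.999 -0.025 -0.001] [-0.18  0.37 -0.25  1.69  0.19  1.14 -2.12]
[]
[([240.6, 182.4], 0.78), ([434.4, 164.5], 0.18)]
0 [[324.7 144.8]] [[248.  180.8]]
0.2 [[323.5 133.7]] [[241.6 177.8]]
0.25 [[323.1 130.8]] [[239.6 177.1]]
0.3 [[322.6 128. ]] [[237.5 176.4]]
0.33 [[322.4 126.3]] [[236.2 175.9]]
```

Request:
{"fn": "drive_tool", "kwargs": {
  "commands": [
    {"hand": 0,"translation": [10,-60,10],"angular": [0.1,0,0]},
    {"hand": 0,"translation": [20,-120,10],"angular": [0.1,0,0]},
    {"hand": 0,"translation": [33,-180,0],"angular": [0.28,-0.01,0]},
    {"hand": 0,"translation": [33,-235,-10],"angular": [0.46,-0.02,0]},
    {"hand": 0,"translation": [33,-235,-10],"angular": [0.64,-0.03,0]},
    {"hand": 0,"translation": [33,-235,-10],"angular": [0.82,-0.04,0]},
    {"hand": 0,"translation": [33,-235,-10],"angular": [0.885,-0.042,0]},
    {"hand": 0,"translation": [33,-235,-10],"angular": [0.885,-0.042,0]},
    {"hand": 0,"translation": [33,-235,-10],"angular": [0.885,-0.042,0]}
  ]
}}

```text
t: 10.98
eef_pos: [0.6199, -0.1044, 0.2474]
tool_rot: [-0.382, 0.924, -0.023, 0.004]
contact_force: [-0.1, 0.4, -0.1]
gripper_width: 0.001
grasp_force: 0.0
```

```bash
python3 - <<'E'
from h import *
from scipy.spatial.transform import Rotation as R
o=bot.get_obs();q=o["tool_rot"];print(o["eef_pos"].round(4),o["q"].round(2),R.from_quat(q[[1,2,3,0]]).as_matrix().round(3).tolist())
stack(crop("side",255,90,110,105,4),crop("top",190,140,90,110,4),"ajar")
E
```

```text
[ 0.6199 -0.1044  0.2474] [ 0.65  0.62 -0.36  1.56 -0.56  1.29 -1.06] [[0.999, -0.04, 0.026], [-0.047, -0.706, 0.706], [-0.01, -0.707, -0.707]]
```

View pics/ajar.png

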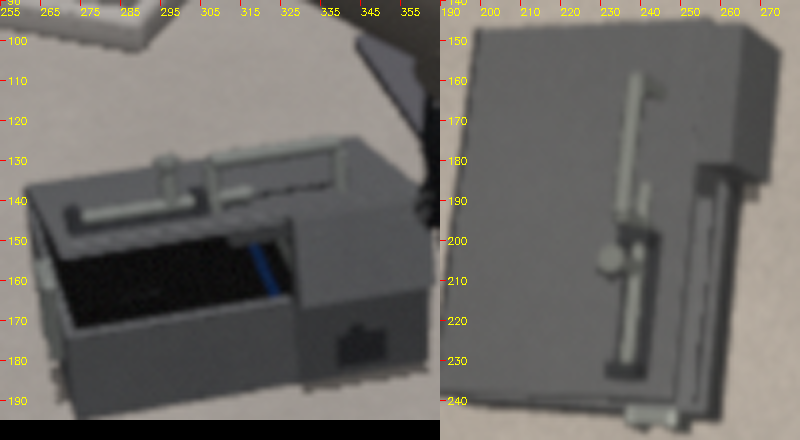

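The side crop shows the lid ajar, with the catch plate's opening under the hood at about (344,177). I'm moving in now.

Request:
{"fn": "drive_tool", "kwargs": {
  "commands": [
    {"hand": 0,"translation": [2,20,-50],"angular": [0,0,0]},
    {"hand": 0,"translation": [4,40,-100],"angular": [0,0,0]},
    {"hand": 0,"translation": [4,57,-141],"angular": [0,0,0]},
    {"hand": 0,"translation": [5,82,-176],"angular": [0,0,0]},
    {"hand": 0,"translation": [6,105,-210],"angular": [0,0,0]},
    {"hand": 0,"translation": [6,107,-211],"angular": [0,0,0]},
    {"hand": 0,"translation": [6,115,-211],"angular": [0,0,0]},
    {"hand": 0,"translation": [7,122,-211],"angular": [0,0,0]},
    {"hand": 0,"translation": [7,128,-211],"angular": [0,0,0]},
    {"hand": 0,"translation": [7,132,-211],"angular": [0,0,0]}
  ]
}}

```text
t: 12.32
eef_pos: [0.627, 0.0261, 0.0369]
tool_rot: [-0.383, 0.924, -0.024, 0.006]
contact_force: [-0.4, 0.4, -0.0]
gripper_width: -0.0
grasp_force: 0.0
```

Request:
{"fn": "drive_tool", "kwargs": {
  "commands": [
    {"hand": 0,"translation": [0,3,0],"angular": [0,0,0]},
    {"hand": 0,"translation": [0,6,0],"angular": [0,0,0]},
    {"hand": 0,"translation": [0,9,0],"angular": [0,0,0]}
  ]
}}

```text
t: 12.7
eef_pos: [0.6272, 0.0283, 0.0346]
tool_rot: [-0.379, 0.925, -0.027, 0.007]
contact_force: [-5.5, -21.3, 3.3]
gripper_width: 0.001
grasp_force: 0.9
```

```bash
python3 - <<'E'
from h import *
P=(.558,.151,1.523)
L=[(-.105,y,z) for y in(-.093,-.057) for z in(.021,.047)]+[(-.105,-.075,.034)]
print(proj("side",place(P,L)).round(1).tolist()); print(proj("side",bot.get_obs()["eef_pos"]))
stack(crop("side",290,110,90,100,6),crop("top",240,130,40,100,6),"catch")
E
```

```text
[[350.7, 178.8], [350.8, 171.5], [338.5, 180.9], [338.5, 173.6], [344.7, 176.2]]
[[346.10835642 178.99771423]]
```

View pics/catch.png

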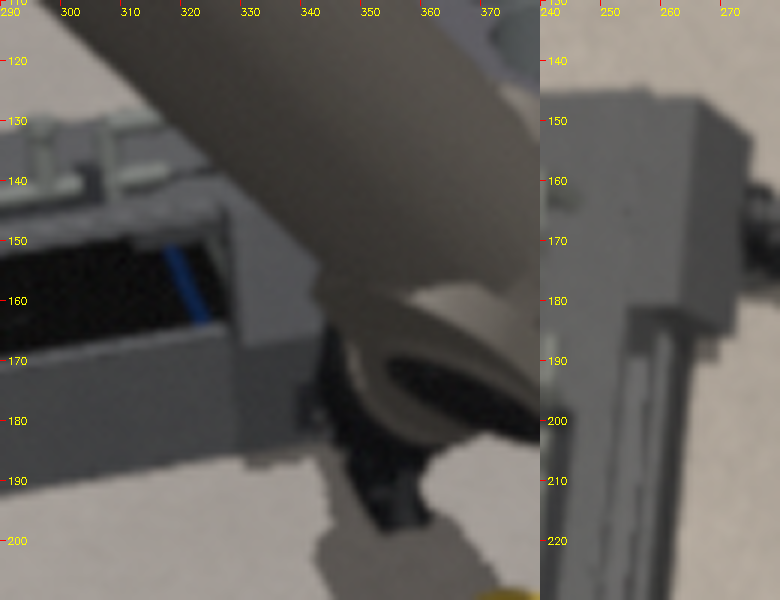

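```bash
python3 - <<'E'
from station import bot
o=bot.get_obs()
for k in("t","eef_pos","contact_force","torque","q","grasp_force","gripper_width"):print(k,o[k])
E
```

```text
t 12.8
eef_pos [0.62715381 0.02824874 0.03447203]
contact_force [ -4.53096291 -14.97272919   1.8183577 ]
torque [-1.96775987  0.3486806   0.42542002]
q [ 0.50646931  0.85590787 -0.42419895  1.74866676 -0.63527536  0.82526921
 -0.9379736 ]
grasp_force 0.5961118546110811
gripper_width -0.0006233715084849065
```

Request:
{"fn": "drive_tool", "kwargs": {
  "commands": [
    {"hand": 0,"translation": [0,0,0],"angular": [0,0,0]},
    {"hand": 0,"translation": [0,0,0],"angular": [0,0,0]}
  ]
}}

```text
t: 13.05
eef_pos: [0.6272, 0.0282, 0.0345]
tool_rot: [-0.379, 0.925, -0.027, 0.006]
contact_force: [-4.0, -14.9, 2.3]
gripper_width: -0.004
grasp_force: 0.6
```

```bash
python3 - <<'E'
from station import bot
o=bot.get_obs()
for k in("t","eef_pos","contact_force","torque","q","grasp_force","gripper_width"):print(k,o[k])
E
```

```text
t 13.05
eef_pos [0.62717348 0.02821552 0.0344632 ]
contact_force [ -4.00406563 -14.85628135   2.27435977]
torque [-1.92026686  0.3454749   0.38992305]
q [ 0.50666894  0.85606284 -0.42431125  1.74857813 -0.63535573  0.82537854
 -0.93792278]
grasp_force 0.6053821111709112
gripper_width -0.004412732268088786
```

Request:
{"fn": "drive_tool", "kwargs": {
  "commands": [
    {"hand": 0,"translation": [0,-16,1],"angular": [0,0,0]},
    {"hand": 0,"translation": [0,-22,8],"angular": [0,0,0]},
    {"hand": 0,"translation": [0,-22,8],"angular": [0,0,0]},
    {"hand": 0,"translation": [0,-16,8],"angular": [0,0,0]},
    {"hand": 0,"translation": [0,-13,8],"angular": [0,0,0]},
    {"hand": 0,"translation": [0,-13,8],"angular": [0,0,0]}
  ]
}}

```text
t: 13.8
eef_pos: [0.6264, 0.0232, 0.0444]
tool_rot: [-0.383, 0.923, -0.024, 0.005]
contact_force: [-0.6, -0.3, -0.8]
gripper_width: -0.001
grasp_force: 0.0
```

Request:
{"fn": "drive_tool", "kwargs": {
  "commands": [
    {"hand": 0,"translation": [0,2,0],"angular": [0,0,0]},
    {"hand": 0,"translation": [0,3,0],"angular": [0,0,0]}
  ]
}}

```text
t: 14.05
eef_pos: [0.6268, 0.025, 0.0443]
tool_rot: [-0.383, 0.924, -0.025, 0.005]
contact_force: [0.5, 0.8, 0.2]
gripper_width: -0.001
grasp_force: 0.0
```

Request:
{"fn": "drive_tool", "kwargs": {
  "commands": [
    {"hand": 0,"translation": [0,2,0],"angular": [0,0,0]},
    {"hand": 0,"translation": [0,3,0],"angular": [0,0,0]}
  ]
}}

```text
t: 14.3
eef_pos: [0.6269, 0.0269, 0.0441]
tool_rot: [-0.382, 0.924, -0.025, 0.005]
contact_force: [-1.5, -4.7, 0.8]
gripper_width: 0.001
grasp_force: 0.0
```

Request:
{"fn": "drive_tool", "kwargs": {
  "commands": [
    {"hand": 0,"translation": [0,2,0],"angular": [0,0,0]},
    {"hand": 0,"translation": [0,3,0],"angular": [0,0,0]}
  ]
}}

```text
t: 14.55
eef_pos: [0.627, 0.027, 0.0432]
tool_rot: [-0.381, 0.924, -0.026, 0.006]
contact_force: [-3.5, -11.4, 0.7]
gripper_width: 0.001
grasp_force: 0.0
```

```bash
python3 - <<'E'
from station import bot
import numpy as np
o=bot.get_obs();f=o["contact_force"];t=o["torque"]
print(o["t"],o["eef_pos"],f,t,"r0",np.cross(f,t)/(f@f), "pitch",f@t/np.linalg.norm(f)**2)
for f,t in(([-4.53,-14.97,1.82],[-1.968,.349,.425]),([-4,-14.86,2.27],[-1.92,.345,.39])):
    f=np.array(f);t=np.array(t);print(np.cross(f,t)/(f@f))
E
python3 - <<'E'
from station import bot
import cv2,numpy as np
im=bot.read_camera("side");cv2.imwrite("pics/catch_side.png",cv2.resize(cv2.cvtColor(im,cv2.COLOR_RGB2BGR)[90:210,290:430],None,fx=5,fy=5,interpolation=cv2.INTER_CUBIC))
E
```

```text
14.55 [0.62701151 0.02701416 0.04319484] [ -3.48294866 -11.43583331   0.72393733] [-1.72938107  0.30878186  0.27752481] r0 [-0.02368534 -0.00198949 -0.14538036] pitch 0.018775822361964793
[-0.02822293 -0.00668125 -0.12520229]
[-0.02718718 -0.01156495 -0.12361405]
```

View pics/catch_side.png

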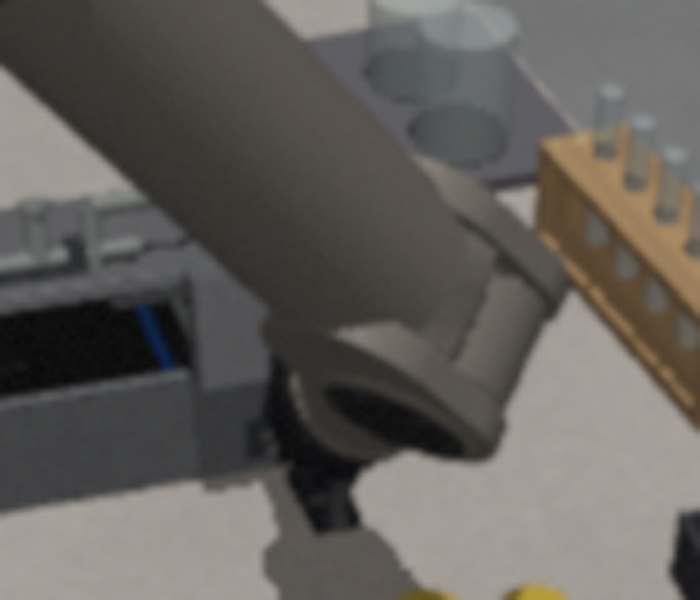

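Request:
{"fn": "drive_tool", "kwargs": {
  "commands": [
    {"hand": 0,"translation": [0,-12,0],"angular": [0,0,0]},
    {"hand": 0,"translation": [-8,-12,-3],"angular": [0,0,0]},
    {"hand": 0,"translation": [-8,-12,-3],"angular": [0,0,0]},
    {"hand": 0,"translation": [-8,-6,-3],"angular": [0,0,0]},
    {"hand": 0,"translation": [-8,-3,-3],"angular": [0,0,0]},
    {"hand": 0,"translation": [-8,0,-3],"angular": [0,0,0]},
    {"hand": 0,"translation": [-8,2,-3],"angular": [0,0,0]}
  ]
}}

```text
t: 15.48
eef_pos: [0.619, 0.0276, 0.0396]
tool_rot: [-0.38, 0.925, -0.027, 0.006]
contact_force: [-5.1, -18.3, 1.4]
gripper_width: 0.004
grasp_force: 0.0
```

```bash
python3 - <<'E'
from station import bot
import numpy as np
o=bot.get_obs();f=o["contact_force"];t=o["torque"]
r=np.cross(f,t)/(f@f);r+=f*(.13-r[1])/f[1]
print(o["t"],o["eef_pos"],f,t,"r",r,o["grasp_force"])
E
```

```text
15.475 [0.6189575  0.02758502 0.03958163] [ -5.07469809 -18.28030385   1.4401874 ] [-2.38887072  0.55294884  0.54771208] r [ 0.00673689  0.13       -0.13877195] 0.0
```

Request:
{"fn": "drive_tool", "kwargs": {
  "commands": [
    {"hand": 0,"translation": [0,-30,20],"angular": [0,0,0]},
    {"hand": 0,"translation": [0,-70,70],"angular": [0,0,0]},
    {"hand": 0,"translation": [0,-100,130],"angular": [0,0,0]},
    {"hand": 0,"translation": [0,-130,190],"angular": [0,0,0]},
    {"hand": 0,"translation": [0,-130,208],"angular": [0,0,0]}
  ]
}}

```text
t: 16.1
eef_pos: [0.62, -0.0992, 0.2527]
tool_rot: [-0.382, 0.924, -0.025, 0.008]
contact_force: [-0.3, 0.5, -0.8]
gripper_width: 0.001
grasp_force: 0.0
```

```bash
python3 - <<'E'
from h import *
a=cv2.imread("pics/ajar.png")[:420,:440]
b=crop("side",255,90,110,105,4)
sub=lambda i:cv2.resize(i[240:400,280:440],None,fx=2.4,fy=2.4,interpolation=cv2.INTER_CUBIC)
f=lambda i:cv2.convertScaleAbs(i,alpha=2.0)
cv2.imwrite("pics/plate_cmp.png",f(np.hstack([sub(a),sub(b)])))
g=lambda i:cv2.resize(cv2.cvtColor(i,cv2.COLOR_BGR2GRAY)[300:380,320:400],(20,20),interpolation=cv2.INTER_AREA)
print(g(a));print(g(b));print(bot.get_obs()["t"],bot.get_obs()["eef_pos"])
E
```

```text
[[ 77  77  76  72  71  69  65  64  61  59  57  57  56  55  54  54  54  55
   54  54]
 [ 66  65  62  59  58  58  57  56  55  54  54  54  55  54  54  55  54  54
   53  54]
 [ 56  56  56  55  55  54  55  55  53  53  54  53  54  52  53  54  53  52
   54  54]
 [ 55  55  53  54  55  54  54  55  55  53  54  53  53  54  53  54  53  53
   53  54]
 [ 55  54  53  54  55  54  54  53  54  53  54  54  54  54  54  53  54  53
   53  53]
 [ 55  53  55  56  54  54  54  52  49  48  49  53  53  55  54  55  54  54
   53  54]
 [ 54  54  54  54  54  55  54  47  40  37  40  49  53  53  52  50  51  54
   53  53]
 [ 54  53  55  54  54  53  49  40  31  30  35  42  44  43  43  41  46  52
   52  54]
 [ 54  53  54  53  50  48  43  37  32  30  31  33  34  32  32  33  42  50
   54  53]
 [ 55  56  55  51  44  39  34  31  30  30  30  32  32  30  31  32  41  50
   53  55]
 [ 54  55  54  50  40  32  30  31  29  31  31  31  31  29  30  33  42  51
   54  54]
 [ 55  54  54  49  40  32  29  31  29  30  31  29  29  30  29  32  41  51
   53  54]
 [ 55  54  54  50  40  31  29  31  31  31  29  30  29  31  30  32  40  50
   53 
[... 1645 characters left out ...]
3  31  30  30  30  31  30  30  29  31  31  39  48
   53  53]
 [ 54  53  53  50  40  32  30  31  30  30  30  29  30  31  32  33  41  49
   53  55]
 [ 54  54  53  49  40  31  30  30  31  31  30  32  32  34  36  38  43  51
   54  55]
 [ 56  54  55  50  39  32  32  33  33  36  39  39  41  44  45  48  49  53
   56  57]
 [ 54  54  54  51  44  39  41  42  44  44  48  51  53  56  56  56  58  62
   65  66]
 [ 54  54  54  53  50  50  52  54  55  55  59  61  63  65  67  70  72  74
   76  78]
 [ 55  55  56  56  57  61  62  63  66  68  72  76  77  79  81  82  83  87
   91  91]
 [ 62  64  66  68  70  74  77  77  78  82  83  85  88  91  93  92  95 111
  123 124]]
16.15 [ 0.62098433 -0.09877299  0.25557054]
```

View pics/plate_cmp.png

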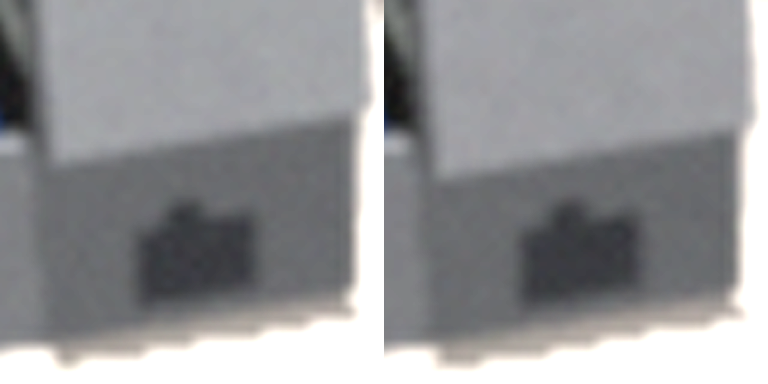

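The comparison shows the plate at the same place, about (344,177). The hood's lower edge dropped by about 2 px, so the gripper body hit the hood and never reached the plate. I'll turn the tool 90° about its own axis so its slim side faces the hood, tilt it a bit flatter, and check the lid angle.

```bash
python3 - <<'E'
from h import *
from scipy.spatial.transform import Rotation as R
P=(.558,.151,1.523)
for th in(.2,.24,.28,.32,.36):
    c,s=np.cos(th),np.sin(th);rx,rz=-.206,-.0515
    L=[(.09+rx*c+rz*s,y,.0755+rz*c-rx*s) for y in(-.027,-.123)]
    print(th,np.round(L[0],3),proj("side",place(P,L)).round(1).tolist())
print("plate",proj("side",place(P,(-.105,-.075,.034))))
o=bot.get_obs();q=o["tool_rot"];Rc=R.from_quat(q[[1,2,3,0]])
cx=np.array([.0478,.9989,0]);cy=np.array([-.9989,.0478,0]);z=np.array([0,0,1.])
for tilt in(.85,.95):
    zt=np.sin(tilt)*cx-np.cos(tilt)*z
    for sgn in(1,-1):
        yt=sgn*cy; T=R.from_matrix(np.c_[np.cross(yt,zt),yt,zt]); print(tilt,sgn,(T*Rc.inv()).as_rotvec().round(3))
print(o["eef_pos"],o["q"].round(2))
E
```

```text
0.2 [-0.122 -0.027  0.066] [[329.7, 173.4], [363.1, 167.8]]
0.24 [-0.122 -0.027  0.074] [[329.7, 171.0], [363.2, 165.3]]
0.28 [-0.122 -0.027  0.083] [[329.7, 168.5], [363.3, 162.8]]
0.32 [-0.122 -0.027  0.091] [[329.6, 165.8], [363.3, 160.2]]
0.36 [-0.121 -0.027  0.1  ] [[329.5, 163.1], [363.3, 157.5]]
plate [[344.67029525 176.19697014]]
0.85 1 [ 0.108  1.139 -1.073]
0.85 -1 [-0.003 -1.148  1.079]
0.95 1 [ 0.189  1.189 -1.015]
0.95 -1 [ 0.072 -1.205  1.021]
[ 0.62098433 -0.09877299  0.25557054] [ 0.64  0.6  -0.37  1.57 -0.57  1.29 -1.07]
```

Request:
{"fn": "drive_tool", "kwargs": {
  "commands": [
    {"hand": 0,"translation": [0,-10,0],"angular": [0.009,-0.15,0.128]},
    {"hand": 0,"translation": [0,-10,0],"angular": [0.018,-0.3,0.255]},
    {"hand": 0,"translation": [0,-10,0],"angular": [0.027,-0.45,0.383]},
    {"hand": 0,"translation": [0,-10,0],"angular": [0.036,-0.6,0.51]},
    {"hand": 0,"translation": [0,-10,0],"angular": [0.045,-0.75,0.638]},
    {"hand": 0,"translation": [0,-10,0],"angular": [0.054,-0.9,0.765]},
    {"hand": 0,"translation": [0,-10,-20],"angular": [0.063,-1.05,0.893]},
    {"hand": 0,"translation": [1,-10,-60],"angular": [0.072,-1.205,1.021]},
    {"hand": 0,"translation": [2,0,-110],"angular": [0.072,-1.205,1.021]},
    {"hand": 0,"translation": [2,30,-168],"angular": [0.072,-1.205,1.021]},
    {"hand": 0,"translation": [2,30,-168],"angular": [0.072,-1.205,1.021]}
  ]
}}

```text
t: 17.52
eef_pos: [0.6174, -0.0628, 0.0775]
tool_rot: [-0.32, 0.645, 0.613, 0.326]
contact_force: [-0.2, -0.3, 0.0]
gripper_width: 0.003
grasp_force: 0.0
```

```bash
python3 - <<'E'
from station import bot
from scipy.spatial.transform import Rotation as R
o=bot.get_obs();q=o["tool_rot"];print(o["eef_pos"],o["q"].round(2),R.from_quat(q[[1,2,3,0]]).as_matrix().round(3).tolist())
E
```

```text
[ 0.61740874 -0.06276841  0.07745957] [ 0.86  0.98 -0.72  1.63 -0.37  1.02  0.52] [[0.035, 0.999, 0.028], [0.582, -0.043, 0.812], [0.812, -0.012, -0.583]]
```

Request:
{"fn": "drive_tool", "kwargs": {
  "commands": [
    {"hand": 0,"translation": [4,22,-14],"angular": [0,0,0]},
    {"hand": 0,"translation": [9,45,-28],"angular": [0,0,0]},
    {"hand": 0,"translation": [9,67,-42],"angular": [0,0,0]},
    {"hand": 0,"translation": [9,77,-42],"angular": [0,0,0]},
    {"hand": 0,"translation": [9,84,-42],"angular": [0,0,0]},
    {"hand": 0,"translation": [10,90,-42],"angular": [0,0,0]},
    {"hand": 0,"translation": [10,90,-42],"angular": [0,0,0]}
  ]
}}

```text
t: 18.4
eef_pos: [0.6311, 0.0228, 0.0399]
tool_rot: [-0.315, 0.646, 0.614, 0.328]
contact_force: [0.3, 0.5, 0.1]
gripper_width: 0.003
grasp_force: 0.0
```

Request:
{"fn": "drive_tool", "kwargs": {
  "commands": [
    {"hand": 0,"translation": [0,3,0],"angular": [0,0,0]},
    {"hand": 0,"translation": [0,5,0],"angular": [0,0,0]}
  ]
}}

```text
t: 18.65
eef_pos: [0.631, 0.0272, 0.0392]
tool_rot: [-0.314, 0.646, 0.614, 0.327]
contact_force: [-0.8, -3.4, 0.9]
gripper_width: -0.002
grasp_force: 1.5
```

Request:
{"fn": "drive_tool", "kwargs": {
  "commands": [
    {"hand": 0,"translation": [0,3,0],"angular": [0,0,0]},
    {"hand": 0,"translation": [0,6,0],"angular": [0,0,0]},
    {"hand": 0,"translation": [0,9,0],"angular": [0,0,0]},
    {"hand": 0,"translation": [0,9,0],"angular": [0,0,0]}
  ]
}}

```text
t: 19.15
eef_pos: [0.6309, 0.0372, 0.0393]
tool_rot: [-0.315, 0.646, 0.614, 0.327]
contact_force: [1.8, -1.3, -0.4]
gripper_width: -0.001
grasp_force: 0.9
```

Request:
{"fn": "drive_tool", "kwargs": {
  "commands": [
    {"hand": 0,"translation": [0,3,0],"angular": [0,0,0]},
    {"hand": 0,"translation": [0,5,0],"angular": [0,0,0]}
  ]
}}

```text
t: 19.4
eef_pos: [0.6313, 0.0389, 0.039]
tool_rot: [-0.313, 0.647, 0.613, 0.327]
contact_force: [-4.8, -18.8, 10.8]
gripper_width: -0.005
grasp_force: 9.5
```

Request:
{"fn": "drive_tool", "kwargs": {
  "commands": [
    {"hand": 0,"translation": [0,-14,1],"angular": [0,0,0]},
    {"hand": 0,"translation": [-3,-55,25],"angular": [0,0,0]},
    {"hand": 0,"translation": [-6,-100,70],"angular": [0,0,0]},
    {"hand": 0,"translation": [-6,-130,120],"angular": [0,0,0]},
    {"hand": 0,"translation": [-6,-130,180],"angular": [0,0,0]},
    {"hand": 0,"translation": [-6,-130,225],"angular": [0,0,0]}
  ]
}}

```text
t: 20.15
eef_pos: [0.6245, -0.0877, 0.2668]
tool_rot: [-0.315, 0.645, 0.614, 0.328]
contact_force: [0.7, 0.5, -0.7]
gripper_width: -0.001
grasp_force: 0.0
```

```bash
cat > g.py <<'E'
from h import *
from scipy.spatial.transform import Rotation as R
P=(.558,.151,1.523)
cx=np.array([np.cos(P[2]),np.sin(P[2]),0]);cy=np.array([-cx[1],cx[0],0]);z=np.array([0,0,1.])
def rot(yt,zt): return R.from_matrix(np.c_[np.cross(yt,zt),yt,zt])
def cur():
    o=bot.get_obs();q=o["tool_rot"];return o,R.from_quat(q[[1,2,3,0]])
def handle(th):
    c,s=np.cos(th),np.sin(th);return place(P,(.09-.15*c+.044*s,-.03,.0755+.044*c+.15*s))[0]
def htool(th,ph): # tool rotation and TCP with grasp on handle
    zt=-np.sin(ph)*cx-np.cos(ph)*z; yt=np.cos(ph)*cx-np.sin(ph)*z
    return handle(th)+.005*zt,rot(yt,zt)
E
python3 - <<'E'
from g import *
o,Rc=cur();print(o["t"],o["eef_pos"].round(4),o["q"].round(2),o["contact_force"].round(1))
for c in("side",):
    bot.read_camera(c);print([(d["position"].round(1) if hasattr(d["position"],"round") else d["position"],d["score"]) for d in bot.find_in(c,"handle")[:2]])
for th in(.25,.275,.3): print(th,proj("side",handle(th)))
p,T=htool(.275,.2);print(((p-o["eef_pos"])*1000).round(),(T*Rc.inv()).as_rotvec().round(3))
E
```

```text
20.15 [ 0.6245 -0.0877  0.2668] [ 0.92  0.75 -0.78  1.53 -0.44  1.27  0.37] [ 0.7  0.5 -0.7]
[([326.3, 146.1], 0.89)]
0.25 [[323.06528833 130.83254497]]
0.275 [[322.85684904 129.41164574]]
0.3 [[322.64104191 127.99028128]]
[ -39.  194. -113.] [-0.914 -0.557  1.533]
```

```bash
python3 - <<'E'
from h import *
stack(crop("side",250,90,125,110,3),crop("top",185,140,95,110,4),"lid2")
E
```

```text
(no output)
```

View pics/lid2.png

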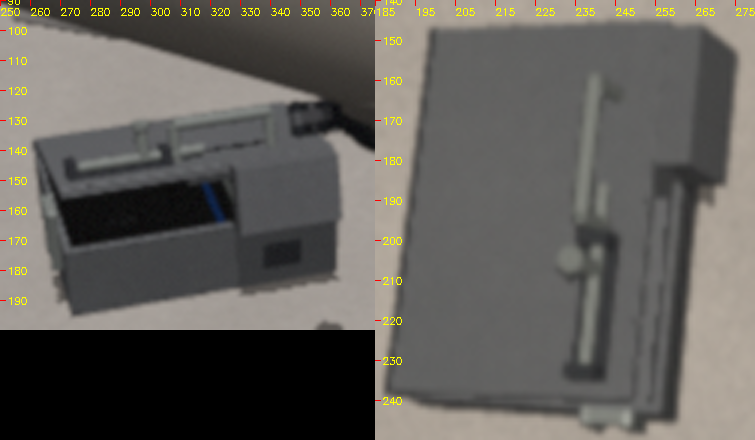

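The lid is still ajar: the handle's middle is at about (323,129), which gives 0.275 rad. The plate is pushed in, since its tab has gone. Next I grip the handle.

Request:
{"fn": "drive_tool", "kwargs": {
  "commands": [
    {"hand": 0.3,"translation": [0,0,10],"angular": [-0.0914,-0.0557,0.1533]},
    {"hand": 0.6,"translation": [0,0,10],"angular": [-0.183,-0.111,0.307]},
    {"hand": 0.6,"translation": [0,0,10],"angular": [-0.274,-0.167,0.46]},
    {"hand": 0.6,"translation": [0,0,10],"angular": [-0.366,-0.223,0.613]},
    {"hand": 0.6,"translation": [0,0,10],"angular": [-0.457,-0.279,0.767]},
    {"hand": 0.6,"translation": [-5,20,10],"angular": [-0.548,-0.334,0.92]},
    {"hand": 0.6,"translation": [-10,60,10],"angular": [-0.64,-0.39,1.073]},
    {"hand": 0.6,"translation": [-20,110,0],"angular": [-0.731,-0.446,1.226]},
    {"hand": 0.6,"translation": [-30,160,-10],"angular": [-0.823,-0.501,1.38]},
    {"hand": 0.6,"translation": [-39,206,-20],"angular": [-0.914,-0.557,1.533]},
    {"hand": 0.6,"translation": [-39,206,-54],"angular": [-0.914,-0.557,1.533]},
    {"hand": 0.6,"translation": [-39,206,-54],"angular": [-0.914,-0.557,1.533]}
  ]
}}

```text
t: 21.85
eef_pos: [0.5832, 0.1172, 0.2066]
tool_rot: [-0.006, 0.023, 0.995, -0.101]
contact_force: [-0.5, -0.9, 0.1]
gripper_width: 0.601
grasp_force: 0.0
```

```bash
python3 - <<'E'
from g import *
o,Rc=cur();print(o["t"],o["eef_pos"].round(4),o["q"].round(2),Rc.as_matrix().round(2).tolist())
p,T=htool(.275,.2);print(((p-o["eef_pos"])*1000).round(1),(T*Rc.inv()).as_rotvec().round(3))
E
```

```text
21.85 [0.5832 0.1172 0.2066] [ 0.21  0.56 -0.84  1.71  0.61  1.24  0.69] [[-1.0, 0.04, -0.02], [0.05, 0.98, -0.2], [0.01, -0.2, -0.98]]
[  2.7 -11.  -52.9] [ 0.003 -0.007 -0.002]
```

Request:
{"fn": "drive_tool", "kwargs": {
  "commands": [
    {"hand": 0.6,"translation": [2,-6,-28],"angular": [0,0,0]},
    {"hand": 0.6,"translation": [3,-11,-53],"angular": [0,0,0]},
    {"hand": 0.6,"translation": [3,-11,-53],"angular": [0,0,0]},
    {"hand": 0,"translation": [3,-11,-53],"angular": [0,0,0]},
    {"hand": 0,"translation": [3,-11,-53],"angular": [0,0,0]},
    {"hand": 0,"translation": [3,-11,-53],"angular": [0,0,0]},
    {"hand": 0,"translation": [3,-11,-53],"angular": [0,0,0]},
    {"hand": 0,"translation": [3,-11,-53],"angular": [0,0,0]}
  ],
  "force": 30
}}

```text
t: 22.85
eef_pos: [0.5894, 0.1077, 0.1578]
tool_rot: [-0.001, 0.024, 0.995, -0.099]
contact_force: [4.0, 3.9, -1.5]
gripper_width: 0.129
grasp_force: 29.2
```

```bash
python3 - <<'E'
from g import *
o,Rc=cur();print(o["t"],o["eef_pos"].round(4),o["contact_force"].round(1),o["gripper_width"])
p0,T0=htool(.275,.2);print("err mm",((o["eef_pos"]-p0)*1000).round(1))
for th in np.arange(.35,1.57,.1):
    ph=.2+.7*(th-.275)/1.275
    p,T=htool(th,ph);print(round(th,2),((p-p0)*1000).round(0),(T*T0.inv()).as_rotvec().round(2))
E
```

```text
22.85 [0.5894 0.1077 0.1578] [ 4.   3.9 -1.5] 0.12871436051447496
err mm [3.5 1.5 4.1]
0.35 [ 0.  6. 10.] [-0.04  0.   -0.  ]
0.45 [ 1. 16. 22.] [-0.1  0.   0. ]
0.55 [ 1. 27. 33.] [-0.15  0.01  0.  ]
0.65 [ 2. 39. 43.] [-0.21  0.01  0.  ]
0.75 [ 2. 51. 52.] [-0.26  0.01  0.  ]
0.85 [ 3. 65. 59.] [-0.32  0.02  0.  ]
0.95 [ 4. 79. 65.] [-0.37  0.02  0.  ]
1.05 [ 4. 94. 70.] [-0.43  0.02 -0.  ]
1.15 [  5. 109.  73.] [-0.48  0.02  0.  ]
1.25 [  6. 124.  74.] [-0.53  0.03  0.  ]
1.35 [  7. 140.  74.] [-0.59  0.03  0.  ]
1.45 [  7. 155.  73.] [-0.64  0.03  0.  ]
1.55 [  8. 170.  70.] [-0.7   0.03 -0.  ]
```

Request:
{"fn": "drive_tool", "kwargs": {
  "commands": [
    {"hand": 0,"translation": [0,6,8],"angular": [-0.04,0,0]},
    {"hand": 0,"translation": [0,16,20],"angular": [-0.1,0,0]},
    {"hand": 0,"translation": [1,27,31],"angular": [-0.15,0.01,0]},
    {"hand": 0,"translation": [2,39,41],"angular": [-0.21,0.01,0]},
    {"hand": 0,"translation": [2,51,50],"angular": [-0.26,0.01,0]},
    {"hand": 0,"translation": [3,65,57],"angular": [-0.32,0.02,0]},
    {"hand": 0,"translation": [4,79,63],"angular": [-0.37,0.02,0]}
  ]
}}

```text
t: 23.72
eef_pos: [0.5931, 0.1822, 0.2202]
tool_rot: [-0.008, 0.025, 0.958, -0.286]
contact_force: [1.3, -6.5, -3.1]
gripper_width: 0.122
grasp_force: 29.6
```

Request:
{"fn": "drive_tool", "kwargs": {
  "commands": [
    {"hand": 0,"translation": [0,15,5],"angular": [-0.055,0,0]},
    {"hand": 0,"translation": [1,30,8],"angular": [-0.11,0,0]},
    {"hand": 0,"translation": [2,45,9],"angular": [-0.16,0,0]},
    {"hand": 0,"translation": [3,61,9],"angular": [-0.22,0.01,0]},
    {"hand": 0,"translation": [3,76,8],"angular": [-0.27,0.01,0]},
    {"hand": 0,"translation": [4,91,5],"angular": [-0.33,0.01,0]},
    {"hand": 0,"translation": [4,98,3],"angular": [-0.33,0.01,0]},
    {"hand": 0,"translation": [4,98,3],"angular": [-0.33,0.01,0]},
    {"hand": 0,"translation": [4,98,3],"angular": [-0.33,0.01,0]}
  ]
}}

```text
t: 24.85
eef_pos: [0.5978, 0.2839, 0.2253]
tool_rot: [-0.006, 0.023, 0.9, -0.436]
contact_force: [5.3, 4.7, 6.6]
gripper_width: 0.129
grasp_force: 30.3
```

```bash
python3 - <<'E'
from g import *
o,Rc=cur();print(o["t"],o["eef_pos"].round(4),o["q"].round(2),o["contact_force"].round(1))
g=o["eef_pos"]-.005*Rc.as_matrix()[:,2]
for th in(1.4,1.5,1.6):print(th,((g-handle(th))*1000).round(1))
E
```

```text
24.85 [0.5978 0.2839 0.2253] [-0.56  0.86 -0.43  1.26  0.78  1.91  0.47] [5.3 4.7 6.6]
1.4 [ 4.9 30.5 -2.4]
1.5 [ 4.1 15.1  0.1]
1.6 [3.4 0.  4.2]
```

Request:
{"fn": "drive_tool", "kwargs": {
  "commands": [
    {"hand": 0.4,"translation": [0,0,0],"angular": [0,0,0]},
    {"hand": 0.5,"translation": [0,0,0],"angular": [0,0,0]},
    {"hand": 0.5,"translation": [0,0,0],"angular": [0,0,0]},
    {"hand": 0.5,"translation": [0,16,13],"angular": [0,0,0]},
    {"hand": 0.5,"translation": [0,35,30],"angular": [0,0,0]},
    {"hand": 0.5,"translation": [0,40,70],"angular": [0.1,0,0]},
    {"hand": 0.5,"translation": [0,40,120],"angular": [0.28,0,0]},
    {"hand": 0.5,"translation": [0,30,150],"angular": [0.46,0,0]}
  ]
}}

```text
t: 25.85
eef_pos: [0.5966, 0.3158, 0.376]
tool_rot: [-0.012, 0.019, 0.976, -0.215]
contact_force: [1.1, -0.8, -0.7]
gripper_width: 0.502
grasp_force: 0.0
```

```bash
python3 - <<'E'
from g import *
o,Rc=cur();print(o["t"],o["eef_pos"].round(4),o["q"].round(2),o["contact_force"].round(1),Rc.as_matrix().round(2).tolist())
B=np.array([.537,-.2515]);a=-.479
for s in(1,-1):
    T=rot(s*np.array([np.cos(a),np.sin(a),0]),-z);print(s,(T*Rc.inv()).as_rotvec().round(3))
print(((np.r_[B,.15]-o["eef_pos"])*1000).round())
bot.read_camera("top");print([(d["position"],d["score"]) for d in bot.find_in("top","handle")[:2]],proj("top",handle(1.6)))
E
```

```text
25.85 [0.5966 0.3158 0.376 ] [-0.53  0.58 -0.32  1.18  0.44  1.75  0.7 ] [ 1.1 -0.8 -0.7] [[-1.0, 0.03, -0.03], [0.04, 0.91, -0.42], [0.01, -0.42, -0.91]]
1 [ 0.243 -0.454 -1.974]
-1 [0.403 0.216 1.113]
[ -60. -567. -226.]
[([181.8, 177.3], 0.81)] [[159.93387836 165.56032431]]
```

```bash
python3 - <<'E'
from g import *
for c in("top","side"):
    bot.read_camera(c)
    for q in("lid","handle","bolt_knob"):
        for d in bot.outline_of(c,q)[:2]:
            ys,xs=np.nonzero(d["pixels"]);print(c,q,round(d["score"],2),np.round(d["position"],0),xs.min(),xs.max(),ys.min(),ys.max(),len(xs))
    for th in(1.2,1.4,1.6):
        cc,s=np.cos(th),np.sin(th);f=lambda x,y,zz:(.09+(x-.09)*cc+(zz-.0755)*s,y,.0755+(zz-.0755)*cc-(x-.09)*s)
        print(th,"front edge",proj(c,place(P,[f(-.09,.13,.0855),f(-.116,-.123,.085)])).round(0).tolist(),"bar ends",proj(c,place(P,[f(-.06,.015,.1195),f(-.06,-.075,.1195)])).round(0).tolist(),"knob",proj(c,place(P,f(-.06,.045,.1275))).round(0).tolist())
print(bot.get_obs()["t"])
E
```

```text
top lid 0.71 [181. 181.] 153 209 122 237 3753
top handle 0.6 [181. 176.] 153 209 122 237 3820
top bolt_knob 0.47 [257. 173.] 250 267 165 179 110
1.2 front edge [[191.0, 232.0], [205.0, 125.0]] bar ends [[182.0, 184.0], [186.0, 149.0]] knob [[177.0, 196.0]]
1.4 front edge [[175.0, 231.0], [187.0, 123.0]] bar ends [[169.0, 184.0], [174.0, 148.0]] knob [[164.0, 195.0]]
1.6 front edge [[160.0, 230.0], [170.0, 122.0]] bar ends [[157.0, 183.0], [162.0, 148.0]] knob [[152.0, 195.0]]
side lid 0.94 [305. 101.] 255 347 63 137 5151
side handle 0.61 [302. 107.] 255 347 63 136 5131
1.2 front edge [[257.0, 95.0], [349.0, 77.0]] bar ends [[296.0, 88.0], [327.0, 84.0]] knob [[285.0, 87.0]]
1.4 front edge [[255.0, 87.0], [345.0, 67.0]] bar ends [[294.0, 83.0], [324.0, 79.0]] knob [[283.0, 83.0]]
1.6 front edge [[253.0, 81.0], [341.0, 61.0]] bar ends [[292.0, 80.0], [322.0, 76.0]] knob [[281.0, 81.0]]
26.35
```

Request:
{"fn": "drive_tool", "kwargs": {
  "commands": [
    {"hand": 0.5,"translation": [0,-40,10],"angular": [0.02,-0.038,-0.165]},
    {"hand": 0.5,"translation": [0,-90,10],"angular": [0.041,-0.076,-0.33]},
    {"hand": 0.5,"translation": [0,-140,10],"angular": [0.061,-0.114,-0.494]},
    {"hand": 0.5,"translation": [0,-190,10],"angular": [0.081,-0.152,-0.659]},
    {"hand": 0.5,"translation": [0,-240,10],"angular": [0.101,-0.19,-0.823]},
    {"hand": 0.5,"translation": [-10,-290,0],"angular": [0.122,-0.228,-0.988]},
    {"hand": 0.7,"translation": [-20,-340,-30],"angular": [0.142,-0.266,-1.152]},
    {"hand": 1,"translation": [-30,-400,-70],"angular": [0.162,-0.304,-1.317]},
    {"hand": 1,"translation": [-40,-450,-110],"angular": [0.182,-0.341,-1.481]},
    {"hand": 1,"translation": [-50,-500,-150],"angular": [0.203,-0.379,-1.646]},
    {"hand": 1,"translation": [-60,-550,-190],"angular": [0.223,-0.417,-1.81]},
    {"hand": 1,"translation": [-60,-567,-226],"angular": [0.243,-0.454,-1.974]}
  ]
}}

```text
t: 27.85
eef_pos: [0.5362, -0.2557, 0.1461]
tool_rot: [-0.003, 0.857, 0.516, -0.0]
contact_force: [1.1, 0.8, 0.1]
gripper_width: 1.0
grasp_force: 0.0
```

```bash
python3 - <<'E'
from g import *
o,Rc=cur();print(o["t"],o["eef_pos"].round(4),o["q"].round(2))
B=np.array([.537,-.2515]);a=-.479
T=rot(np.array([np.cos(a),np.sin(a),0]),-z);print((T*Rc.inv()).as_rotvec().round(3),((np.r_[B,.15]-o["eef_pos"])*1000).round())
for c in("top","side"):
    bot.read_camera(c)
    for q in("blade_box",): print(c,[(np.round(d["position"],1).tolist(),round(d["score"],2)) for d in bot.find_in(c,q)])
E
```

```text
27.85 [ 0.5362 -0.2557  0.1461] [ 0.24  0.46  0.13  1.85 -0.08  0.85 -0.07]
[-0.005 -0.004  0.008] [1. 4. 4.]
top [([423.5, 226.5], 0.96), ([456.1, 247.5], 0.67)]
side [([338.6, 357.0], 0.82), ([350.1, 313.2], 0.72), ([351.2, 255.3], 0.54), ([295.9, 288.0], 0.45), ([284.2, 112.4], 0.24)]
```

Request:
{"fn": "drive_tool", "kwargs": {
  "commands": [
    {"hand": 1,"translation": [1,4,-30],"angular": [0,0,0]},
    {"hand": 1,"translation": [1,4,-70],"angular": [0,0,0]},
    {"hand": 1,"translation": [1,4,-100],"angular": [0,0,0]},
    {"hand": 1,"translation": [1,4,-120],"angular": [0,0,0]},
    {"hand": 1,"translation": [1,4,-120],"angular": [0,0,0]},
    {"hand": 0.5,"translation": [1,4,-120],"angular": [0,0,0]},
    {"hand": 0.5,"translation": [1,4,-120],"angular": [0,0,0]},
    {"hand": 0.5,"translation": [1,4,-120],"angular": [0,0,0]},
    {"hand": 0.5,"translation": [1,4,-120],"angular": [0,0,0]}
  ],
  "force": 25
}}

```text
t: 29.18
eef_pos: [0.539, -0.2495, 0.0288]
tool_rot: [-0.003, 0.855, 0.519, 0.0]
contact_force: [0.1, 1.0, 7.1]
gripper_width: 0.721
grasp_force: 28.6
```

Request:
{"fn": "drive_tool", "kwargs": {
  "commands": [
    {"hand": 0.5,"translation": [0,0,20],"angular": [0,0,0]},
    {"hand": 0.5,"translation": [0,0,50],"angular": [0,0,0]},
    {"hand": 0.5,"translation": [0,0,85],"angular": [0,0,0]},
    {"hand": 0.5,"translation": [1,25,90],"angular": [0,0,-0.17]},
    {"hand": 0.5,"translation": [3,65,90],"angular": [0,0,-0.35]},
    {"hand": 0.5,"translation": [5,105,90],"angular": [0,0,-0.53]},
    {"hand": 0.5,"translation": [6,140,80],"angular": [0,0,-0.71]},
    {"hand": 0.5,"translation": [8,160,60],"angular": [0,0,-0.89]},
    {"hand": 0.5,"translation": [8,160,40],"angular": [0,0,-1.05]},
    {"hand": 0.5,"translation": [8,160,25],"angular": [0,0,-1.147]},
    {"hand": 0.5,"translation": [8,160,12],"angular": [0,0,-1.147]},
    {"hand": 0.5,"translation": [8,160,12],"angular": [0,0,-1.147]}
  ]
}}

```text
t: 30.68
eef_pos: [0.5453, -0.089, 0.0391]
tool_rot: [-0.004, 1.0, -0.027, 0.001]
contact_force: [-0.2, -0.4, -0.9]
gripper_width: 0.721
grasp_force: 27.7
```

```bash
python3 - <<'E'
from g import *
o,Rc=cur();print(o["t"],o["eef_pos"].round(4),o["contact_force"].round(1),o["gripper_width"],o["grasp_force"],np.arctan2(*Rc.as_matrix()[[1,0],1]))
E
```

```text
30.675 [ 0.5453 -0.089   0.0391] [-0.2 -0.4 -0.9] 0.7206700388844463 27.7320796251297 -1.6255078363201616
```

Request:
{"fn": "drive_tool", "kwargs": {
  "commands": [
    {"hand": 0.5,"translation": [0,0,-6],"angular": [0,0,0]},
    {"hand": 0.5,"translation": [0,0,-9],"angular": [0,0,0]},
    {"hand": 0.5,"translation": [0,0,-11],"angular": [0,0,0]}
  ]
}}

```text
t: 31.05
eef_pos: [0.5458, -0.0891, 0.0283]
tool_rot: [-0.004, 1.0, -0.028, 0.002]
contact_force: [-0.1, 0.1, -0.1]
gripper_width: 0.717
grasp_force: 27.7
```

Request:
{"fn": "drive_tool", "kwargs": {
  "commands": [
    {"hand": 0.5,"translation": [0,0,-1],"angular": [0,0,0]},
    {"hand": 0.5,"translation": [0,0,-2],"angular": [0,0,0]},
    {"hand": 0.5,"translation": [0,0,-3],"angular": [0,0,0]}
  ]
}}

```text
t: 31.42
eef_pos: [0.5458, -0.0891, 0.0253]
tool_rot: [-0.004, 1.0, -0.028, 0.002]
contact_force: [0.0, 0.3, -1.1]
gripper_width: 0.718
grasp_force: 27.7
```

Request:
{"fn": "drive_tool", "kwargs": {
  "commands": [
    {"hand": 0.5,"translation": [0,0,-1],"angular": [0,0,0]},
    {"hand": 0.5,"translation": [0,0,-2],"angular": [0,0,0]}
  ]
}}

```text
t: 31.68
eef_pos: [0.5459, -0.0891, 0.0247]
tool_rot: [-0.004, 1.0, -0.028, 0.002]
contact_force: [-7.3, 2.5, 26.2]
gripper_width: 0.718
grasp_force: 31.0
```

Request:
{"fn": "drive_tool", "kwargs": {
  "commands": [
    {"hand": 0.5,"translation": [0,0,-1],"angular": [0,0,0]},
    {"hand": 0.5,"translation": [0,0,-2],"angular": [0,0,0]}
  ]
}}

```text
t: 31.92
eef_pos: [0.5462, -0.0891, 0.0243]
tool_rot: [-0.005, 1.0, -0.028, 0.002]
contact_force: [-9.4, 1.3, 29.1]
gripper_width: 0.719
grasp_force: 31.5
```

Request:
{"fn": "drive_tool", "kwargs": {
  "commands": [
    {"hand": 0.5,"translation": [0,0,3],"angular": [0,0,0]},
    {"hand": 0.9,"translation": [0,0,4],"angular": [0,0,0]},
    {"hand": 1,"translation": [0,0,4],"angular": [0,0,0]},
    {"hand": 1,"translation": [0,0,4],"angular": [0,0,0]},
    {"hand": 1,"translation": [0,0,50],"angular": [0,0,0]},
    {"hand": 1,"translation": [0,0,95],"angular": [0,0,0]},
    {"hand": 0.8,"translation": [0,0,95],"angular": [0,0,0.3]},
    {"hand": 0.8,"translation": [0,0,95],"angular": [0,0,0.6]},
    {"hand": 0.8,"translation": [0,0,95],"angular": [0,0,0.9]},
    {"hand": 0.8,"translation": [0,0,95],"angular": [0,0,1.2]},
    {"hand": 0.8,"translation": [0,0,95],"angular": [0,0,1.4]},
    {"hand": 0.8,"translation": [0,0,95],"angular": [0,0,1.577]}
  ]
}}

```text
t: 33.42
eef_pos: [0.5456, -0.0891, 0.116]
tool_rot: [-0.004, 0.859, 0.512, -0.001]
contact_force: [-0.1, -0.6, -0.9]
gripper_width: 0.804
grasp_force: 0.0
```

Request:
{"fn": "drive_tool", "kwargs": {
  "commands": [
    {"hand": 0.8,"translation": [0,0,0],"angular": [0,0,0.2]},
    {"hand": 0.8,"translation": [0,0,0],"angular": [0,0,0.2]}
  ]
}}

```text
t: 33.67
eef_pos: [0.5456, -0.0892, 0.116]
tool_rot: [-0.004, 0.806, 0.592, -0.001]
contact_force: [-0.3, -0.3, 0.4]
gripper_width: 0.8
grasp_force: 0.0
```

```bash
python3 - <<'E'
from g import *
o,Rc=cur();print(o["t"],o["eef_pos"].round(4),o["contact_force"].round(1),o["q"].round(2),"yaw",np.arctan2(*Rc.as_matrix()[[1,0],1]),Rc.as_matrix()[:,2].round(3))
for c in("top","side"):
    bot.read_camera(c);print(c,[(np.round(d["position"],1).tolist(),round(d["score"],2)) for d in bot.find_in(c,"blade_box")])
print(proj("top",[.546,-.089,.032]),proj("side",[.546,-.089,.025]))
E
```

```text
33.675 [ 0.5456 -0.0892  0.116 ] [-0.3 -0.3  0.4] [-0.01  0.44  0.07  1.96 -0.05  0.75 -0.2 ] yaw -0.30353227876177036 [-0.007  0.006 -1.   ]
top [([422.5, 227.2], 0.93), ([456.2, 246.8], 0.61), ([181.4, 178.2], 0.58)]
side [([331.2, 219.7], 0.95), ([337.6, 357.5], 0.64), ([349.6, 311.6], 0.62)]
[[315.30812399 202.46928636]] [[331.47505458 213.89346484]]
```

Request:
{"fn": "drive_tool", "kwargs": {
  "commands": [
    {"hand": 0.8,"translation": [0,0,0],"angular": [0,0,0.17]},
    {"hand": 0.8,"translation": [0,0,-10],"angular": [0,0,0.256]},
    {"hand": 0.8,"translation": [0,0,-50],"angular": [0,0,0.256]},
    {"hand": 0.8,"translation": [0,0,-85],"angular": [0,0,0.256]},
    {"hand": 0.8,"translation": [0,0,-96],"angular": [0,0,0.256]},
    {"hand": 0.8,"translation": [0,0,-96],"angular": [0,0,0.256]},
    {"hand": 0.2,"translation": [0,0,-96],"angular": [0,0,0.256]},
    {"hand": 0.2,"translation": [0,0,-96],"angular": [0,0,0.256]},
    {"hand": 0.2,"translation": [0,0,-96],"angular": [0,0,0.256]},
    {"hand": 0.2,"translation": [0,0,-96],"angular": [0,0,0.256]},
    {"hand": 0.2,"translation": [0,0,-96],"angular": [0,0,0.256]}
  ],
  "force": 25
}}

```text
t: 35.25
eef_pos: [0.5467, -0.0892, 0.0216]
tool_rot: [-0.003, 0.723, 0.69, -0.001]
contact_force: [-0.5, 0.0, 6.8]
gripper_width: 0.416
grasp_force: 26.2
```

```bash
python3 - <<'E'
from g import *
o,Rc=cur();print(o["t"],o["eef_pos"].round(4),o["contact_force"].round(1),o["gripper_width"],o["grasp_force"],"yaw",np.arctan2(*Rc.as_matrix()[[1,0],1]))
E
```

```text
35.25 [ 0.5467 -0.0892  0.0216] [-0.5  0.   6.8] 0.4161773924308783 26.227805614471436 yaw -0.046501902528511475
```

Request:
{"fn": "drive_tool", "kwargs": {
  "commands": [
    {"hand": 0.2,"translation": [0,0,30],"angular": [0,0,0]},
    {"hand": 0.2,"translation": [0,0,75],"angular": [0,0,0]},
    {"hand": 0.2,"translation": [0,20,105],"angular": [0,0,0]},
    {"hand": 0.2,"translation": [-10,70,105],"angular": [0,0,0]},
    {"hand": 0.2,"translation": [-20,120,105],"angular": [0,0,0]},
    {"hand": 0.2,"translation": [-30,170,105],"angular": [0,0,0]},
    {"hand": 0.2,"translation": [-40,215,105],"angular": [0,0,0]},
    {"hand": 0.2,"translation": [-48,248,105],"angular": [0,0,0]},
    {"hand": 0.2,"translation": [-48,248,95],"angular": [0,0,0]},
    {"hand": 0.2,"translation": [-48,248,75],"angular": [0,0,0]},
    {"hand": 0.2,"translation": [-48,248,70],"angular": [0,0,0]},
    {"hand": 0.2,"translation": [-48,248,70],"angular": [0,0,0]}
  ]
}}

```text
t: 36.75
eef_pos: [0.4978, 0.1581, 0.0902]
tool_rot: [-0.004, 0.724, 0.69, -0.002]
contact_force: [0.1, -0.3, -0.6]
gripper_width: 0.419
grasp_force: 25.4
```

```bash
python3 - <<'E'
from g import *
o,Rc=cur();print(o["t"],o["eef_pos"].round(4),o["contact_force"].round(1),o["gripper_width"],o["q"].round(2),"yaw",np.arctan2(*Rc.as_matrix()[[1,0],1]),Rc.as_matrix()[:,2].round(3))
print("to go",((place(P,(.005,.06,.0276))[0]-o["eef_pos"])*1000).round(1))
# pocket edges seen by side camera: brightness profile along case x (y=.075 line) and along y at block-top height
im=cv2.cvtColor(bot.read_camera("side"),cv2.COLOR_RGB2GRAY).astype(np.float32)
imt=cv2.cvtColor(bot.read_camera("top"),cv2.COLOR_RGB2GRAY).astype(np.float32)
def prof(c,i,pts):
    uv=proj(c,place(P,pts)).astype(np.float32);return cv2.remap(i,uv[:,:1].copy(),uv[:,1:].copy(),cv2.INTER_LINEAR).ravel().round(0).astype(int).tolist()
for yy in(.0,.03,.05,.06,.07): print("top z.056 along x -60..60 step4 y",yy,prof("top",imt,[(x,yy,.056) for x in np.arange(-.06,.061,.004)]))
for xx in(-.05,-.02,.03): print("side along y 0..120 step4 x",xx,prof("side",im,[(xx,y,.056) for y in np.arange(0,.121,.004)]))
E
```

```text
36.75 [0.4978 0.1581 0.0902] [ 0.1 -0.3 -0.6] 0.4188201907383121 [-0.39  0.44 -0.05  2.04  0.02  0.67 -0.49] yaw -0.04733956858138361 [-0.008  0.003 -1.   ]
to go [  0.5   0.7 -62.6]
top z.056 along x -60..60 step4 y 0.0 [38, 27, 32, 33, 33, 32, 33, 34, 33, 33, 33, 34, 33, 33, 33, 33, 33, 31, 26, 26, 28, 55, 75, 60, 49, 54, 60, 56, 52, 54, 58]
top z.056 along x -60..60 step4 y 0.03 [23, 26, 32, 33, 33, 33, 32, 33, 33, 32, 39, 67, 94, 98, 98, 89, 55, 27, 24, 27, 36, 55, 65, 52, 55, 62, 67, 66, 54, 53, 55]
top z.056 along x -60..60 step4 y 0.05 [25, 25, 32, 33, 32, 32, 33, 47, 80, 80, 57, 77, 97, 98, 97, 89, 69, 48, 28, 22, 24, 23, 25, 32, 45, 51, 50, 49, 52, 54, 57]
top z.056 along x -60..60 step4 y 0.06 [24, 27, 32, 33, 33, 33, 34, 45, 81, 87, 58, 72, 96, 98, 100, 103, 91, 62, 35, 22, 24, 20, 19, 21, 22, 27, 37, 48, 52, 55, 57]
top z.056 along x -60..60 step4 y 0.07 [25, 25, 32, 33, 34, 33, 33, 51, 90, 85, 56, 61, 76, 78, 81, 81, 76, 48, 26, 23, 22, 21, 21, 21, 20, 24, 41, 50, 53, 56, 60]
side along y 0..120 step4 x -0.05 [27, 26, 28, 26, 27, 29, 28, 28, 27, 27, 28, 26, 25, 25, 27, 27, 28, 26, 27, 27, 26, 25, 28, 27, 27, 26, 26, 29, 27, 33, 68]
side along y 0..120 step4 x -0.02 [27, 27, 26, 22, 20, 22, 20, 23, 22, 19, 16, 13, 12, 13, 16, 16, 14, 13, 14, 12, 19, 23, 23, 22, 22, 22, 20, 24, 26, 32, 67]
side along y 0..120 step4 x 0.03 [14, 14, 12, 11, 10, 12, 31, 61, 68, 62, 65, 72, 73, 69, 64, 65, 68, 56, 53, 63, 32, 15, 12, 14, 12, 12, 14, 12, 10, 20, 66]
```

Request:
{"fn": "drive_tool", "kwargs": {
  "commands": [
    {"hand": 0.2,"translation": [1,1,-8],"angular": [0,0,0]},
    {"hand": 0.2,"translation": [1,1,-14],"angular": [0,0,0]},
    {"hand": 0.2,"translation": [1,1,-18],"angular": [0,0,0]},
    {"hand": 0.2,"translation": [1,1,-22],"angular": [0,0,0]}
  ]
}}

```text
t: 37.35
eef_pos: [0.4987, 0.1599, 0.068]
tool_rot: [-0.004, 0.723, 0.691, -0.002]
contact_force: [0.2, -0.6, -0.5]
gripper_width: 0.416
grasp_force: 25.4
```

Request:
{"fn": "drive_tool", "kwargs": {
  "commands": [
    {"hand": 0.2,"translation": [0,0,-10],"angular": [0,0,0]},
    {"hand": 0.2,"translation": [0,0,-20],"angular": [0,0,0]},
    {"hand": 0.2,"translation": [0,0,-28],"angular": [0,0,0]},
    {"hand": 0.2,"translation": [0,0,-34],"angular": [0,0,0]},
    {"hand": 0.2,"translation": [0,0,-36],"angular": [0,0,0]},
    {"hand": 0.2,"translation": [0,0,-36],"angular": [0,0,0]}
  ]
}}

```text
t: 38.1
eef_pos: [0.4988, 0.1599, 0.0323]
tool_rot: [-0.004, 0.723, 0.691, -0.002]
contact_force: [-0.1, 0.4, -1.4]
gripper_width: 0.419
grasp_force: 25.4
```

Request:
{"fn": "drive_tool", "kwargs": {
  "commands": [
    {"hand": 0.2,"translation": [0,0,-1],"angular": [0,0,0]},
    {"hand": 0.2,"translation": [0,0,-3],"angular": [0,0,0]},
    {"hand": 0.2,"translation": [0,0,-4],"angular": [0,0,0]}
  ]
}}

```text
t: 38.48
eef_pos: [0.4987, 0.1599, 0.0283]
tool_rot: [-0.004, 0.723, 0.691, -0.002]
contact_force: [-0.7, -0.2, 0.0]
gripper_width: 0.412
grasp_force: 25.4
```

Request:
{"fn": "drive_tool", "kwargs": {
  "commands": [
    {"hand": 0.2,"translation": [0,0,-1],"angular": [0,0,0]},
    {"hand": 0.2,"translation": [0,0,-2],"angular": [0,0,0]}
  ]
}}

```text
t: 38.72
eef_pos: [0.4988, 0.1599, 0.0276]
tool_rot: [-0.004, 0.723, 0.691, -0.002]
contact_force: [-7.2, -3.0, 26.2]
gripper_width: 0.415
grasp_force: 28.7
```

Request:
{"fn": "drive_tool", "kwargs": {
  "commands": [
    {"hand": 0.2,"translation": [0,0,-1],"angular": [0,0,0]},
    {"hand": 0.2,"translation": [0,0,-1],"angular": [0,0,0]}
  ]
}}

```text
t: 38.98
eef_pos: [0.4988, 0.1599, 0.0276]
tool_rot: [-0.004, 0.723, 0.69, -0.002]
contact_force: [-9.3, -2.4, 28.3]
gripper_width: 0.415
grasp_force: 28.9
```

The box landed at exactly the height expected for the pocket floor. Now I release gently and withdraw.

Request:
{"fn": "drive_tool", "kwargs": {
  "commands": [
    {"hand": 0.3,"translation": [0,0,2],"angular": [0,0,0]},
    {"hand": 0.55,"translation": [0,0,2],"angular": [0,0,0]},
    {"hand": 0.55,"translation": [0,0,2],"angular": [0,0,0]},
    {"hand": 0.55,"translation": [0,0,3],"angular": [0,0,0]},
    {"hand": 0.55,"translation": [0,0,15],"angular": [0,0,0]},
    {"hand": 0.55,"translation": [0,0,40],"angular": [0,0,0]},
    {"hand": 0.55,"translation": [0,0,80],"angular": [0,0,0]},
    {"hand": 0.55,"translation": [0,-30,130],"angular": [0,0,0]},
    {"hand": 0.55,"translation": [0,-90,170],"angular": [0,0,0]},
    {"hand": 0.55,"translation": [0,-150,190],"angular": [0,0,0]},
    {"hand": 0.55,"translation": [0,-210,190],"angular": [0,0,0]},
    {"hand": 0.55,"translation": [0,-250,190],"angular": [0,0,0]}
  ]
}}

```text
t: 40.48
eef_pos: [0.4986, -0.0929, 0.2169]
tool_rot: [-0.003, 0.724, 0.69, -0.001]
contact_force: [1.3, -0.0, 0.2]
gripper_width: 0.547
grasp_force: 0.0
```

```bash
python3 - <<'E'
from g import *
o,Rc=cur();print(o["t"],o["eef_pos"].round(4),o["contact_force"].round(1))
for c in("side","top"):
    bot.read_camera(c)
    print(c,[(np.round(d["position"],1).tolist(),round(d["score"],2)) for d in bot.find_in(c,"blade_box")],"expect",proj(c,place(P,(.005,.06,.038))).round(1))
    d=bot.outline_of(c,"lid")[:1]
    for e in d:
        ys,xs=np.nonzero(e["pixels"]);print("lid",xs.min(),xs.max(),ys.min(),ys.max())
E
```

```text
40.475 [ 0.4986 -0.0929  0.2169] [ 1.3 -0.   0.2]
side [([348.2, 310.8], 0.66), ([283.3, 101.6], 0.49)] expect [[289.8 160.8]]
lid 256 346 64 137
top [([229.9, 218.6], 0.86), ([422.1, 228.5], 0.62), ([207.4, 186.1], 0.38), ([159.5, 195.9], 0.26)] expect [[227.  217.4]]
lid 153 208 123 236
```

```bash
python3 -c "
from station import bot
print(bot.hand_in())"
```

```text
the job is handed in; nothing more can be done
None
```

I handed the job in at about 40 s of the 72 s allowed; the station did not say whether it passed. The bolt was drawn, the catch pushed in to its stop, and the lid left open at about 1.6 rad. The middle-sized box was released on the pocket floor at the expected height. On the first try at the catch the gripper pressed on the hood (up to about 21 N) and lowered the ajar lid slightly, and I did not check afterwards whether the other things on the table had moved.

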